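# Refill the capsule bin under the low shelf

### The job

First clear the way: stand the white jar that blocks the front of the bin upright on top of the low shelf, keeping it upright. Then take the steel scoop by its handle, tip all four capsules from it into the open bin under the shelf without knocking the shelf, and stand the empty scoop upright back on its rubber mat. Leave the bottle, the drinking cup and the tub where they are.

Things in the scene. Friction and masses are not known exactly. Their poses are not given: they have to be found in the camera images.
- rack: fixed low counter rack, 170 deep (x) x 324 wide (y): a clear plastic shelf board on two grey 12 mm side panels, with a 30 mm high rail along the back, open towards -x. Shelf underside 130 above the counter, top face at 146. Origin on the counter under its centre, x axis pointing into the rack (front edge at x = -85). Two bays below, centred at y = +75 and -75, x = -33.
- shelf_top (a point): middle of the bare front strip of the shelf's top face (strip 96 deep in x, 324 wide in y). Behind it a carton 70 x 50 x 60 high is fixed on the shelf, at mid-width. Axes as the rack's.
- bin: fixed empty white plastic open-topped bin, 84 (x) x 96 (y) x 40 high, walls and floor 3 mm, in one of the two bays under the shelf, its front wall 10 mm behind the shelf's front edge. Origin at the centre of its underside, axes parallel to the rack's.
- cassette: fixed closed steel instrument cassette, 86 x 98 x 40 high, in the other bay. Origin at the centre of its underside, axes parallel to the rack's.
- jar: loose closed white ceramic-look jar, round, 52 diameter up to 78 high, then a 48 diameter cap from 84 to 100 (top), about 0.18 kg. Origin at the centre of its underside, z up. It stands on the counter in front of the bin.
- mat: fixed black rubber mat, 120 (x) x 140 (y) x 3 thick. Origin at the centre of its underside. The scoop starts on it.
- scoop: loose steel scoop, about 0.15 kg, on the mat. Cup: flat base 62 (x) x 42 (y, -24 to +18), 50 high, sheet 3; upright back wall at y = -24, ends at x = +-31; the +y side is a chute sloping up and out at 45 degrees. Emptied over it by rolling the scoop towards +y about the handle, 80 to 90 degrees. Origin at the cup's underside below the handle's line, mid-length; x away from the handle, z up.
- handle (a point): point on the axis of the scoop's handle, at x = -137, y = 0, z = 50 in the scoop's frame. The handle is a straight round grey plastic bar, 14 mm diameter, along the scoop's x, free from x = -45 to -193, so it can be gripped at any roll. Axes as the scoop's.
- lip (a point): middle of the pouring lip, the top edge of the chute, at y = +51, z = 37 in the scoop's frame; the lip is 62 long (x). Axes as the scoop's.
- cap0: white plastic mixing capsule with a thin grey band, 22 mm long, 12 mm thick, round ends, smooth (it slides on steel sloping more than about 25 degrees), 10 g. Origin at its centre; x axis along its length. One of four alike, lying loose in the scoop's cup at the start.
- cap1: white plastic mixing capsule with a thin grey band, 22 mm long, 12 mm thick, round ends, smooth (it slides on steel sloping more than about 25 degrees), 10 g. Origin at its centre; x axis along its length. One of four alike, lying loose in the scoop's cup at the start.
- cap2: white plastic mixing capsule with a thin grey band, 22 mm long, 12 mm thick, round ends, smooth (it slides on steel sloping more than about 25 degrees), 10 g. Origin at its centre; x axis along its length. One of four alike, lying loose in the scoop's cup at the start.
- cap3: white plastic mixing capsule with a thin grey band, 22 mm long, 12 mm thick, round ends, smooth (it slides on steel sloping more than about 25 degrees), 10 g. Origin at its centre; x axis along its length. One of four alike, lying loose in the scoop's cup at the start.
- bottle: bystander: loose capped white bottle, 66 diameter, 180 high. Origin at the centre of its underside.
- cup: bystander: loose blue plastic drinking cup, 70 diameter at the rim, 85 high, empty. Origin at the centre of its underside.
- tub: bystander: loose closed white tub, 72 diameter, 100 high. Origin at the centre of its underside.

How it is judged (in metres and radians):
On the way, in this order (a step that is already met when the one before it is completed fails the run):
1. the jar stands upright on top of the low shelf, at rest (x of jar in the frame of rack between -0.085 and 0.085 m and y of jar in the frame of rack between -0.162 and 0.162 m and height (world z) of jar between 0.14 and 0.152 m and angle between jar's own z axis and vertical below 0.1 rad and linear speed of jar below 0.03 m/s), for 0.2 s.
2. all four capsules are in the bin (x of cap0 in the frame of bin between -0.041 and 0.041 m and y of cap0 in the frame of bin between -0.047 and 0.047 m and z of cap0 in the frame of bin between 0 and 0.036 m and x of cap1 in the frame of bin between -0.041 and 0.041 m and y of cap1 in the frame of bin between -0.047 and 0.047 m and z of cap1 in the frame of bin between 0 and 0.036 m and x of cap2 in the frame of bin between -0.041 and 0.041 m and y of cap2 in the frame of bin between -0.047 and 0.047 m and z of cap2 in the frame of bin between 0 and 0.036 m and x of cap3 in the frame of bin between -0.041 and 0.041 m and y of cap3 in the frame of bin between -0.047 and 0.047 m and z of cap3 in the frame of bin between 0 and 0.036 m), for 0.2 s.
At the end, for the whole second after the job is handed in: All four capsules lie inside the bin; the jar stands upright (within 6 degrees) at rest on top of the shelf; the scoop stands upright (within 6 degrees) at rest on the mat, its origin within 40 mm (x) and 50 mm (y) of the mat's centre (all of step 1 and all of step 2 and x of scoop in the frame of mat between -0.04 and 0.04 m and y of scoop in the frame of mat between -0.05 and 0.05 m and height (world z) of scoop below 0.007 m and angle between scoop's own z axis and vertical below 0.1 rad and linear speed of scoop below 0.03 m/s); the robot touches nothing.
It fails at once if the bottle is shifted by more than 30 mm or tipped (distance of bottle from where it was at the start of the episode above 0.03 m or angle between bottle's own z axis and vertical above 0.35 rad).
It fails at once if the drinking cup is shifted by more than 30 mm or tipped (distance of cup from where it was at the start of the episode above 0.03 m or angle between cup's own z axis and vertical above 0.35 rad).
It fails at once if the tub is shifted by more than 30 mm or tipped (distance of tub from where it was at the start of the episode above 0.03 m or angle between tub's own z axis and vertical above 0.35 rad).
It fails at once if the scoop knocks or presses hard (over 10 N) against the low shelf (contact force between scoop and rack above 10 N).
It fails at once if the jar is tipped more than about 40 degrees (angle between jar's own z axis and vertical above 0.7 rad).
It also fails if it takes over 72 s, if anything falls off the work surface, if the arm or the gripper's body presses on something with over 40 N, if the wrist force passes 120 N, or if a joint passes its speed limit or range.

### The arm

A 6-joint arm with a two-finger parallel gripper is mounted at the origin on the work surface. World frame = base frame: x ahead of the robot, y to its left, z up, the work surface at z = 0. Lengths are in mm, angles in rad, forces in N, time in s.
With the tool pointing down it reaches from about 275 to 1000 mm from the base axis. Payload 8.4 kg.
Tool frame: the origin (TCP) lies at the centre of the arm's flange, where the gripper is bolted on; the fingertips stand 173 mm ahead of it and the grasp point (between the pads) lies 155 mm ahead of it; z points along the fingers, y is the direction in which the jaws open and shut (so a half turn about z gives the same grasp; the last joint's range is limited). The gripper opens to 85 mm and grips with 20 to 120 N. Pads are 22 mm wide; open, the fingers measure 114 mm over their backs; the gripper's body (76 mm by 85 mm) begins 54 mm behind the grasp point. The pads swing forward as they close: fully open they stand 13 mm farther back than shut.
Start: joints at [-1.168, 0.353, 1.633, -0, 1.155, -0.002], TCP at [246.146, -574.492, 404.681] pointing down, gripper open.
Joint ranges: [-2.63, 2.63], [-0.92, 2.1], [0.06, 2.66], [-1.3, 4.44], [0, 2.69], [-3.02, 3.02]. Speed limits (rad/s): [2.22, 2.22, 2.79, 3.14, 3.14, 3.14].

### API

Orientations are given as [roll, pitch, yaw] about the fixed x, y, z axes, in that order (R = Rz(yaw) Ry(pitch) Rx(roll)).
In Python, from rig import sense, grab_frame, camera_model, sign_off gives the robot as it stands. The module is installed in compiled form; this text tells all that it offers.
- The arm moves only by the tool step_arm, never from a script. Its argument "commands" is a list of rows, each a list of 3 entries, a list of its own where there are three numbers: the shift along the tool's x, y, z in mm, then the turn about the tool's z in rad, then the opening, from 0 (shut) to 1 (fully open). A call has 1 to 20 rows; each row shifts and turns the pose as measured when the row begins, along the tool's axes as they then stand; what a row does not reach is not made up. A row lasts 1/8 s, in which the tool goes at most 62.5 mm and 10.7 degrees, less where a joint would pass 70% of its speed; a pose out of reach is approached as far as the arm can. A call with a gripper value outside its range is refused whole. The fingers move at their own pace and stop on an object; "force" is the grip in N (left out, the last holds). Time passes only in rows, so rows that do not move let the fingers close. It gives the time, the measured TCP pose, the force and the opening at its end, in the units of the state.
- sense(): the state, without advancing time (a new reading comes with each control period).
- grab_frame(name): name is "scene" or "top" or "wrist"; returns the picture (420x560x3 uint8, blue, green, red); there is no depth.
- camera_model(name): a dict with "fx", "fy", "cx", "cy" (pixels), "R" (3x3) and "t" (3): a world point X has camera coordinates R X + t. Camera axes: x right, y down, z forward; pixel columns grow to the right and rows downward; lengths in mm; the calibration is good to about 2 mm. A picture is of the moment at which its call begins: read the wrist's pose just before it. camera_model takes no time and is no camera call; for the wrist camera it gives the pose at the moment of the call.
- sign_off(): hands the job in, once; it reports no verdict.
The state is a dict: "clock": time; "qpos": joint angles; "qvel": joint speeds; "joint_efforts": joint torques, N m; "eef_pos": TCP position; "tcp_rot": TCP orientation; "contact_force": force on the tool from outside, world axes, zero at the start; "wrist_torque": the same for the moment, N m; "opening": opening from 0.0 (shut) to 1.0 (fully open).
Only numpy, scipy, OpenCV 4.12 (cv2) and the standard library are available. Lean on these libraries where they do the work, as an engineer would, in place of code of your own. Each camera call takes 0.05 s, during which the arm holds its last target. There are 200 camera calls.

## Working session

There is one attempt and no reset: what is moved stays moved. The work goes in short steps, Python scripts to look and compute and a tool call to move; the robot and the scene stay as the last step left them, time stands still between calls to the robot, and variables do not carry over. Pictures are saved under pics/ and viewed, about 8 in all and at most 12, crops included, and the job is handed in when it is done.

Besides the shell and the picture viewer there is one more tool, called after ">>>" by a JSON object that holds its "fn" and its "kwargs". step_arm: Moves the arm, as the interface text tells. Its arguments: {"type":"object","properties":{"commands":{"type":"array","items":{"type":"array"}},"force":{"type":"number"}},"required":["commands"]}

```bash
mkdir -p pics; cat > h.py <<'E'
import numpy as np, cv2
from rig import sense, grab_frame, camera_model
from scipy.spatial.transform import Rotation as Ro
def ray(m,u,v):
    R=np.array(m["R"]);t=np.array(m["t"]);o=-R.T@t
    d=R.T@np.array([(u-m["cx"])/m["fx"],(v-m["cy"])/m["fy"],1]);return o,d/np.linalg.norm(d)
def onz(m,u,v,z):
    o,d=ray(m,u,v);return o+d*(z-o[2])/d[2]
def px(m,X):
    c=np.array(m["R"])@np.array(X,float)+np.array(m["t"]);return np.array([m["fx"]*c[0]/c[2]+m["cx"],m["fy"]*c[1]/c[2]+m["cy"]])
E
python3 - <<'E'
from h import *
s=sense()
for k,v in s.items(): print(k,np.round(v,3))
for n in("scene","top"):
    f=grab_frame(n);cv2.imwrite(f"pics/{n}0.png",f)
    m=camera_model(n);print(n,{k:np.round(v,3).tolist() for k,v in m.items()})
E
```

```text
clock 0.0
qpos [-1.168  0.354  1.634  0.     1.155 -0.002]
qvel [-0.     0.     0.001  0.     0.001 -0.   ]
joint_efforts [ 2.0000e-03 -6.0525e+01 -3.4206e+01 -0.0000e+00  9.0000e-03  0.0000e+00]
eef_pos [ 246.055 -574.277  403.944]
tcp_rot [-3.14  -0.     0.405]
contact_force [-0.753 -0.322 -0.237]
wrist_torque [ 0.032  0.06  -0.003]
opening 0.998
scene {'fx': 457.257, 'fy': 457.257, 'cx': 283.873, 'cy': 204.792, 'R': [[0.492, 0.87, -0.012], [0.732, -0.421, -0.536], [-0.471, 0.255, -0.844]], 't': [-328.766, -347.399, 1392.661]}
top {'fx': 442.813, 'fy': 442.813, 'cx': 278.847, 'cy': 207.534, 'R': [[-0.011, -1.0, 0.001], [-0.982, 0.011, -0.191], [0.191, -0.003, -0.982]], 't': [80.582, 605.55, 1174.585]}
```

View pics/scene0.png

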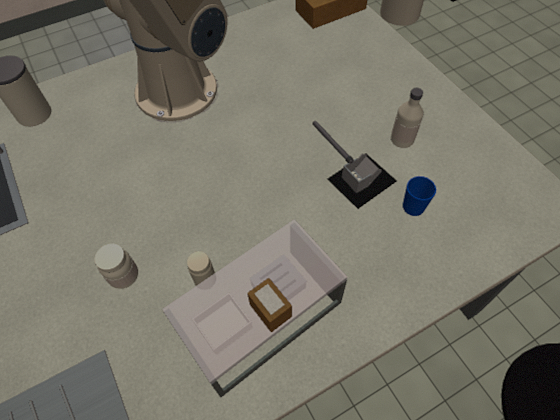

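View pics/top0.png

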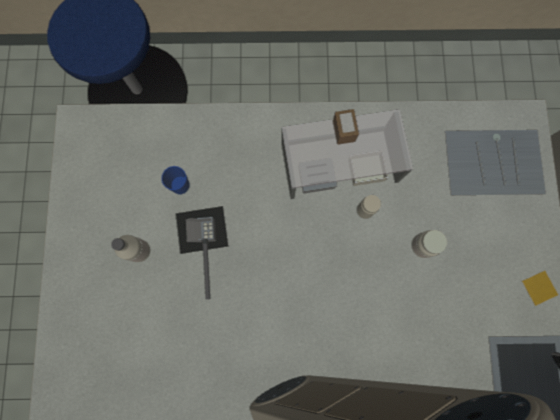

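```bash
python3 - <<'E'
import cv2,numpy as np
f=cv2.imread("pics/top0.png");s=cv2.imread("pics/scene0.png")
a=cv2.resize(f[100:220,275:415],None,fx=3,fy=3,interpolation=2)   # 420x360
b=cv2.resize(f[195:305,170:235],None,fx=3,fy=3,interpolation=2)   # 195x330
c=cv2.resize(s[215:400,155:355],None,fx=2,fy=2,interpolation=2)  # 400x370... 
o=np.zeros((600,800,3),np.uint8);o[:360,:420]=a;o[:330,600:795]=b
c=cv2.resize(s[215:335,155:355],None,fx=2,fy=2,interpolation=2);o[360:600,:400]=c
d=cv2.resize(s[115:215,300:410],None,fx=2.5,fy=2.5,interpolation=2);o[345:595,500:775]=d
cv2.imwrite("pics/crop0.png",o)
E
```

```text
(no output)
```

View pics/crop0.png

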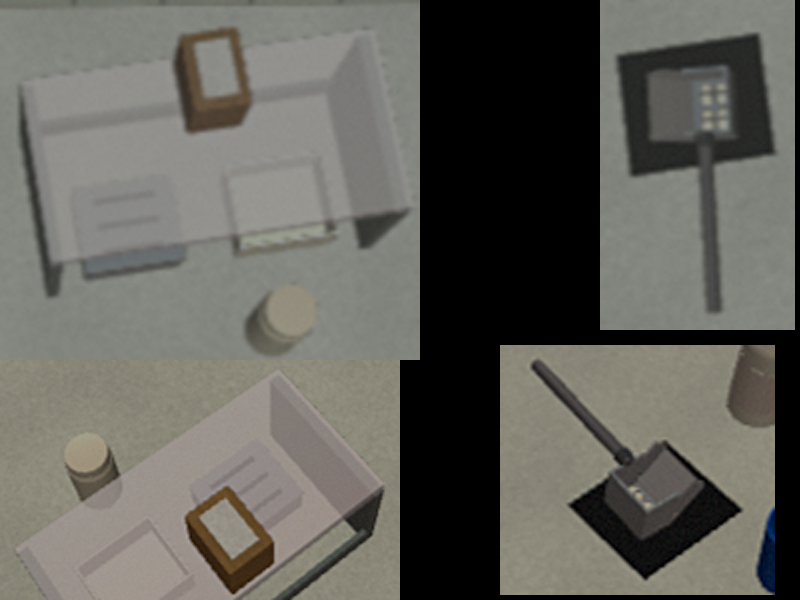

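```bash
python3 - <<'E'
from h import *
m=camera_model("top");P=lambda x,y,z:onz(m,x,y,z)[:2].round(1)
fl,fr=P(295,187.3,146),P(411.7,169.3,146);bl,br=P(282.3,128.3,176),P(398.3,110.7,176)
print("shelf",fl,fr,bl,br,np.linalg.norm(fl-fr),np.linalg.norm(bl-br),np.linalg.norm(fl-bl))
v=fl-fr;yaw=np.arctan2(-v[0],v[1]);v2=bl-br;print("yaw",yaw,np.arctan2(-v2[0],v2[1]))
ex=np.array([np.cos(yaw),np.sin(yaw)]);ey=np.array([-ex[1],ex[0]])
c=((fl+fr)/2+85*ex+(bl+br)/2-85*ex)/2;print("rack",c)
bin_=c-33*ex-75*ey;print("bin",bin_, px(m,[*bin_,40]))
f=cv2.imread("pics/top0.png");
s=cv2.imread("pics/scene0.png");ms=camera_model("scene")
print("jar top",P(372,204,100), "scene", onz(ms,155+88/2,215+88/2,100)[:2]) 
mc=[P(*p,3) for p in [(175.7,213.3),(222.3,206.7),(228.3,246),(181,253.3)]];print("mat",mc,np.mean(mc,0))
h1,h2=P(205,240,53),P(207.7,298.3,53);print("handle",h1,h2,np.arctan2(*(h1-h2)[::-1]),np.linalg.norm(h1-h2))
d=np.linalg.norm
j=P(372,204,100);print("jar in rack",(j-c)@ex,(j-c)@ey)
w=camera_model("wrist");s0=sense();R=Ro.from_euler('xyz',s0["tcp_rot"]).as_matrix()
cw=-np.array(w["R"]).T@np.array(w["t"]);print("cam in tool",R.T@(cw-s0["eef_pos"]),(np.array(w["R"])@R).round(3),w["fx"],w["cx"],w["cy"])
print("tool axes",R.round(3))
E
```

```text
shelf [642.6  31.4] [ 687.8 -276.1] [793.6  62.8] [ 839.  -242.4] 310.8042631625248 308.55826030103293 154.2302175321036
yaw 0.14594672077662507 0.14767203852929145
rack [ 740.75  -106.075]
bin [ 719.00802024 -185.07681211] [368.43577804 169.32418452]
jar top [ 605.2 -177. ] scene [ 606.86644527 -172.7023679 ]
mat [array([603.4, 373.3]), array([621.5, 238.3]), array([506.6, 219.6]), array([487.2, 354.3])] [554.675 296.375]
handle [518.5 278.4] [361.  267.9] 0.06656816377582381 157.84961197291554
jar in rack -144.42348551868986 -50.45805144506438
cam in tool [66.10682253 -1.00609238 31.03312533] [[ 0.     1.    -0.001]
 [-0.966 -0.    -0.26 ]
 [-0.26   0.001  0.966]] 328.92623136973236 276.6613271960076 216.04229397988885
tool axes [[ 0.919  0.394 -0.   ]
 [ 0.394 -0.919  0.001]
 [ 0.    -0.001 -1.   ]]
```

>>> {"fn": "step_arm", "kwargs": {"commands": [[[49,-22.5,0],0,1],[[49,-22.5,0],0,1],[[49,-22.5,0],0,1],[[49,-22.5,0],0,1],[[49,-22.5,0],0,1],[[49,-22.5,0],0,1],[[49,-22.5,0],0,1],[[49,-22.5,0],0,1],[[49,-22.5,0],0,1],[[47,-22.5,0],0,1],[[0,0,0],0.13,1],[[0,0,0],0.127,1],[[0,0,0],0,1]]}}

```text
clock: 1.72
eef_pos: [616.8, -161.5, 399.3]
tcp_rot: [-3.137, 0.005, 0.141]
contact_force: [0.4, 0.6, -0.3]
opening: 1.0
```

```bash
python3 - <<'E'
from h import *
s=sense();print(s["clock"],s["eef_pos"],s["tcp_rot"],s["qpos"])
m=camera_model("wrist");f=grab_frame("wrist");cv2.imwrite("pics/w1.png",f)
for n,X in dict(jar=[606,-175,100],fl=[642.6,31.4,146],fr=[687.8,-276,146],bin=[719,-185,40]).items(): print(n,px(m,X).round(0))
E
```

```text
1.725 [ 616.84623513 -161.46371617  399.34260626] [-3.13704493  0.00491845  0.14104449] [-0.25896902  0.37889341  1.60768989  0.00247821  1.16131165  1.16980018]
jar [293. 222.]
fl [ -3. 146.]
fr [467. 144.]
bin [320.  90.]
```

View pics/w1.png

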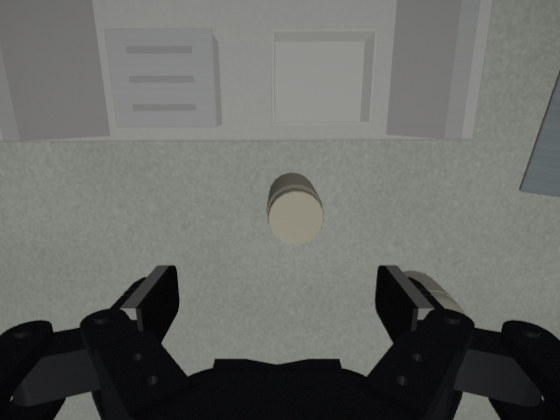

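```bash
python3 - <<'E'
from h import *
m=camera_model("wrist");s=sense();R=Ro.from_euler('xyz',s["tcp_rot"]).as_matrix();p=np.array(s["eef_pos"])
P=lambda x,y,z:onz(m,x,y,z).round(1)
j=P(296,217,100);print("jar",j,"tool delta for grasp z75",R.T@(np.array([j[0],j[1],75])-p)-[0,0,155])
print("shelf R front",P(473,138,146),"mid edge",P(245,140,146))
b=[P(*q,40) for q in [(272,30),(376,30),(371,124),(273,124)]];print(b,np.mean(b,0))
print("R",R.round(3))
E
```

```text
jar [ 610.2 -176.8  100. ] tool delta for grasp z75 [ -7.0363079   15.58777339 169.30755195]
shelf R front [ 692.1 -278.7  146. ] mid edge [ 669.6 -130.9  146. ]
[array([ 762.7, -134. ,   40. ]), array([ 775.8, -226. ,   40. ]), array([ 696. , -239.2,   40. ]), array([ 682.6, -146.1,   40. ])] [ 729.275 -186.325   40.   ]
R [[ 0.99   0.142 -0.006]
 [ 0.142 -0.99   0.004]
 [-0.005 -0.005 -1.   ]]
```

>>> {"fn": "step_arm", "kwargs": {"commands": [[[-9,14.5,0],0,1],[[0,0,0],0,1],[[0,0,45],0,1],[[0,0,45],0,1],[[0,0,40],0,1],[[0,0,30],0,1],[[0,0,13],0,1],[[0,0,0],0,1]]}}

```text
clock: 2.78
eef_pos: [608.2, -181.8, 223.9]
tcp_rot: [-3.139, 0.001, 0.146]
contact_force: [0.5, 0.0, -0.1]
opening: 0.999
```

>>> {"fn": "step_arm", "kwargs": {"commands": [[[0,-5,0],0,1],[[0,0,0],0,0.6],[[0,0,0],0,0.4],[[0,0,0],0,0.3],[[0,0,0],0,0.3],[[0,0,0],0,0.3],[[0,0,0],0,0.3]], "force": 40}}

```text
clock: 3.65
eef_pos: [608.7, -176.9, 227.8]
tcp_rot: [-3.141, -0.004, 0.146]
contact_force: [-0.1, -0.3, -1.6]
opening: 0.592
```

>>> {"fn": "step_arm", "kwargs": {"commands": [[[0,0,-15],0,0.3],[[0,0,-35],0,0.3],[[0,0,-45],0,0.3],[[0,0,-45],0,0.3],[[0,0,-30],0,0.3],[[0,0,0],0,0.3],[[20,5,0],0,0.3],[[35,8,0],0,0.3],[[35,8,0],0,0.3],[[22,4,0],0,0.3],[[9,2,0],0,0.3],[[0,0,0],0,0.3]]}}

```text
clock: 5.15
eef_pos: [731.8, -185.8, 400.6]
tcp_rot: [-3.138, 0.003, 0.146]
contact_force: [-0.6, -0.7, -2.2]
opening: 0.59
```

>>> {"fn": "step_arm", "kwargs": {"commands": [[[0,0,12],0,0.3],[[0,0,7],0,0.3],[[0,0,3],0,0.3],[[0,0,0],0,0.3]]}}

```text
clock: 5.65
eef_pos: [729.4, -185.8, 376.2]
tcp_rot: [-3.137, 0.006, 0.145]
contact_force: [0.1, -0.1, -1.1]
opening: 0.594
```

>>> {"fn": "step_arm", "kwargs": {"commands": [[[0,0,2],0,0.3],[[0,0,1],0,0.3],[[0,0,0],0,0.3]]}}

```text
clock: 6.02
eef_pos: [729.5, -185.9, 374.0]
tcp_rot: [-3.138, 0.005, 0.145]
contact_force: [-0.4, 1.1, -1.2]
opening: 0.589
```

>>> {"fn": "step_arm", "kwargs": {"commands": [[[0,0,2],0,0.3],[[0,0,0],0,0.3]]}}

```text
clock: 6.28
eef_pos: [729.7, -185.9, 374.3]
tcp_rot: [-3.138, 0.003, 0.145]
contact_force: [-0.6, -0.2, -2.3]
opening: 0.592
```

>>> {"fn": "step_arm", "kwargs": {"commands": [[[0,0,3],0,0.3],[[0,0,0],0,0.3]]}}

```text
clock: 6.52
eef_pos: [730.1, -186.0, 374.2]
tcp_rot: [-3.139, -0.0, 0.145]
contact_force: [-0.4, -0.6, -2.0]
opening: 0.589
```

>>> {"fn": "step_arm", "kwargs": {"commands": [[[0,0,5],0,0.3],[[0,0,0],0,0.3],[[0,0,0],0,0.3]]}}

```text
clock: 6.9
eef_pos: [730.6, -186.1, 374.1]
tcp_rot: [-3.141, -0.005, 0.145]
contact_force: [0.8, -0.6, -2.9]
opening: 0.59
```

>>> {"fn": "step_arm", "kwargs": {"commands": [[[0,0,0],0,0.7],[[0,0,0],0,0.9],[[0,0,0],0,1],[[0,0,-25],0,1],[[0,0,-45],0,1],[[0,0,-45],0,1],[[0,0,-20],0,1],[[0,0,0],0,1]]}}

```text
clock: 7.9
eef_pos: [730.3, -186.4, 509.7]
tcp_rot: [-3.14, -0.001, 0.145]
contact_force: [-0.2, 0.1, -0.5]
opening: 1.0
```

```bash
python3 - <<'E'
from h import *
s=sense();print(s["clock"],np.round(s["eef_pos"],1),np.round(s["tcp_rot"],4),np.round(s["qpos"],3))
f=grab_frame("scene");m=camera_model("wrist");g=grab_frame("wrist")
o=np.zeros((420,800,3),np.uint8);o[:,:400]=cv2.resize(f[200:410,155:355],(400,420));o[:300,400:]=cv2.resize(g,(400,300))
cv2.imwrite("pics/jar.png",o);print(px(m,[730.5,-186,246]))
E
```

```text
7.9 [ 730.3 -186.4  509.7] [-3.1396e+00 -1.0000e-03  1.4510e-01] [-0.252  0.494  1.192  0.002  1.455  1.173]
[278.44518031 220.16739088]
```

View pics/jar.png

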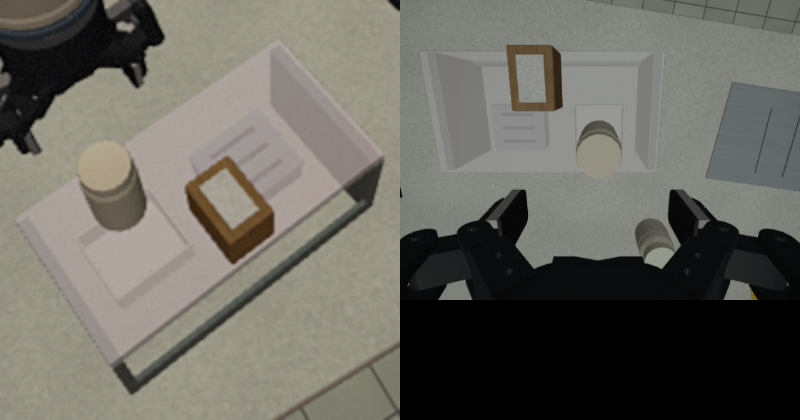

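>>> {"fn": "step_arm", "kwargs": {"commands": [[[11,-45,0],0,1],[[11,-45,0],0,1],[[11,-45,0],0,1],[[11,-45,0],0,1],[[6,-45,0],0.045,1],[[3,-25,0],0,1],[[0,0,0],0,1]]}}

```text
clock: 8.88
eef_pos: [747.3, 74.9, 493.0]
tcp_rot: [-3.137, 0.021, 0.098]
contact_force: [0.7, -0.5, 0.5]
opening: 1.004
```

```bash
python3 -c "
from h import *
s=sense();print(s['clock'],np.round(s['eef_pos'],1),np.round(s['tcp_rot'],4),np.round(s['qpos'],3),np.arctan2(s['eef_pos'][1],s['eef_pos'][0]))"
```

```text
8.875 [747.3  74.9 493. ] [-3.137   0.0206  0.0981] [0.097 0.503 1.213 0.005 1.446 1.569] 0.09983400491660101
```

Now push past the arm's reach to see how the out-of-reach handling affects tilt.

>>> {"fn": "step_arm", "kwargs": {"commands": [[[50,0,0],0,1],[[50,0,0],0,1],[[50,0,0],0,1],[[50,0,0],0,1],[[50,0,0],0,1],[[50,0,0],0,1]]}}

```text
clock: 9.62
eef_pos: [998.8, 88.8, 473.9]
tcp_rot: [-3.141, 0.0, 0.095]
contact_force: [69.5, 5.5, 20.5]
opening: 1.004
```

```bash
cat > st.py <<'E'
from h import *
s=sense();R=Ro.from_euler('xyz',s["tcp_rot"]).as_matrix()
print(s['clock'],np.round(s['eef_pos'],1),'q',np.round(s['qpos'],3));print("R",R.round(3).tolist(),"tilt below horiz",np.degrees(-np.arcsin(R[2,2])).round(1),"head",np.arctan2(R[1,2],R[0,2]).round(3),"grasp",(s['eef_pos']+155*R[:,2]).round(1))
E
python3 st.py
```

```text
9.625 [998.8  88.8 473.9] q [0.087 1.154 0.058 0.    1.93  1.563]
R [[0.995, 0.095, -0.0], [0.095, -0.995, 0.0], [-0.0, -0.0, -1.0]] tilt below horiz 90.0 head 1.741 grasp [998.7  88.9 318.9]
```

>>> {"fn": "step_arm", "kwargs": {"commands": [[[15,0,0],0,1],[[15,0,0],0,1]]}}

```text
clock: 9.88
eef_pos: [1006.2, 85.5, 457.1]
tcp_rot: [3.141, -0.008, 0.093]
contact_force: [-0.0, -0.4, 1.7]
opening: 0.999
```

```bash
python3 st.py
```

```text
9.875 [1006.2   85.5  457.1] q [ 8.300e-02  1.170e+00  5.800e-02 -1.000e-03  1.905e+00  1.561e+00]
R [[0.996, 0.093, 0.008], [0.093, -0.996, 0.0], [0.008, 0.001, -1.0]] tilt below horiz 89.5 head 0.0 grasp [1007.5   85.5  302.1]
```

>>> {"fn": "step_arm", "kwargs": {"commands": [[[50,0,-35],0,1],[[50,0,-35],0,1],[[50,0,-35],0,1],[[50,0,-35],0,1]]}}

```text
clock: 10.38
eef_pos: [999.5, 85.6, 554.9]
tcp_rot: [3.139, -0.185, 0.093]
contact_force: [0.2, 0.9, -0.2]
opening: 1.004
```

```bash
python3 st.py; python3 - <<'E'
import numpy as np
from scipy.optimize import lstsq if 0 else least_squares
E
python3 - <<'E'
import numpy as np
D=[(.354,1.634,624.8,403.9),(.379,1.608,637.6,399.3),(.494,1.192,753.7,509.7),(.503,1.213,751,493),(1.154,.058,1002.7,473.9),(1.17,.058,1009.8,457.1)]
A=[];b=[]
for a,c,r,z in D:
    A+=[[1,np.sin(a),np.sin(a+c),0],[0,np.cos(a),np.cos(a+c),1]];b+=[r,z]
x,res,_,_=np.linalg.lstsq(np.array(A),np.array(b),rcond=None);print(x,np.array(A)@x-b)
E
```

```text
10.375 [999.5  85.6 554.9] q [ 8.400e-02  1.074e+00  5.800e-02 -1.000e-03  1.824e+00  1.561e+00]
R [[0.979, 0.093, 0.184], [0.092, -0.996, 0.015], [0.184, 0.003, -0.983]] tilt below horiz 79.4 head 0.079 grasp [1028.    87.9  402.6]
[-94.13574021 638.09756579 545.88026831  20.97655176] [ 1.32012104 -5.58573247  3.63367173 -6.20297318 -3.01901473 10.33688065
  2.59877303  8.05398982 -2.24662976 -2.91594328 -2.2869213  -3.68622155]  File "<stdin>", line 2
    from scipy.optimize import lstsq if 0 else least_squares
                                     ^^
SyntaxError: invalid syntax
```

>>> {"fn": "step_arm", "kwargs": {"commands": [[[50,0,-32],0,1],[[52,0,-30],0,1],[[53,0,-27],0,1],[[54,0,-24],0,1],[[55,0,-21],0,1],[[56,0,-18],0,1],[[57,0,-15],0,1],[[58,0,-12],0,1],[[59,0,-9],0,1],[[60,0,-6],0,1]]}}

```text
clock: 11.62
eef_pos: [995.7, 89.5, 717.8]
tcp_rot: [3.136, -0.621, 0.096]
contact_force: [0.2, 0.4, -1.1]
opening: 1.001
```

```bash
python3 st.py
```

```text
11.625 [995.7  89.5 717.8] q [ 0.088  0.931  0.059 -0.002  1.53   1.565]
R [[0.809, 0.092, 0.58], [0.078, -0.996, 0.05], [0.582, 0.005, -0.813]] tilt below horiz 54.4 head 0.085 grasp [1085.6   97.2  591.8]
```

>>> {"fn": "step_arm", "kwargs": {"commands": [[[60,0,-6],0,1],[[60,0,-3],0,1],[[61,0,0],0,1],[[61,0,3],0,1],[[61,0,6],0,1],[[60,0,8],0,1],[[60,0,10],0,1],[[60,0,13],0,1],[[59,0,15],0,1],[[59,0,17],0,1],[[58,0,20],0,1],[[58,0,20],0,1],[[58,0,22],0,1],[[57,0,24],0,1]]}}

```text
clock: 13.38
eef_pos: [1021.2, 94.9, 849.8]
tcp_rot: [3.124, -1.223, 0.108]
contact_force: [0.6, -0.2, 1.1]
opening: 0.995
```

```bash
python3 st.py
```

```text
13.375 [1021.2   94.9  849.8] q [ 0.092  0.872  0.059 -0.003  0.988  1.567]
R [[0.339, 0.091, 0.936], [0.037, -0.996, 0.083], [0.94, 0.006, -0.341]] tilt below horiz 19.9 head 0.089 grasp [1166.3  107.8  796.9]
```

>>> {"fn": "step_arm", "kwargs": {"commands": [[[57,0,25],0,1],[[57,0,25],0,1],[[56,0,26],0,1],[[56,0,26],0,1],[[55,0,28],0,1]]}}

```text
clock: 14.0
eef_pos: [1007.1, 94.4, 910.8]
tcp_rot: [3.103, -1.411, 0.128]
contact_force: [-0.3, 0.5, 0.5]
opening: 0.999
```

```bash
python3 st.py; python3 - <<'E'
from h import *
f=grab_frame("scene");cv2.imwrite("pics/s2.png",f)
m=camera_model("wrist");g=grab_frame("top")
a=np.hstack([cv2.resize(f,(400,300)),cv2.resize(g,(400,300))]);cv2.imwrite("pics/tilt.png",a)
E
```

```text
14.0 [1007.1   94.4  910.8] q [ 0.092  0.837  0.059 -0.004  0.834  1.567]
R [[0.157, 0.091, 0.983], [0.02, -0.996, 0.089], [0.987, 0.006, -0.159]] tilt below horiz 9.1 head 0.09 grasp [1159.5  108.1  886.2]
```

View pics/tilt.png

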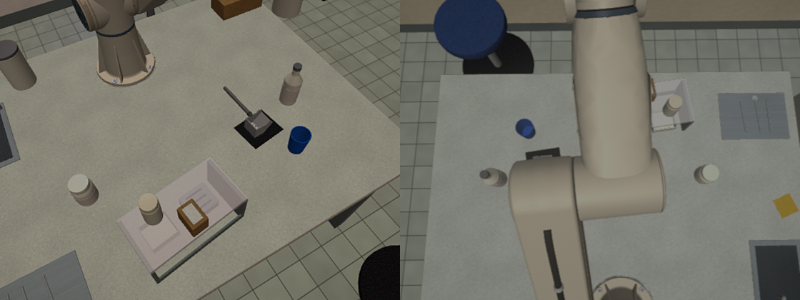

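```bash
python3 - <<'E'
import numpy as np
D=[(.353,1.633,1.155,np.hypot(246.146,574.492),404.681),(.37889,1.60769,1.16131,np.hypot(616.846,161.464),399.343),(.494,1.192,1.455,np.hypot(730.3,186.4),509.7),(.503,1.213,1.446,np.hypot(747.3,74.9),493),(1.154,.058,1.93,np.hypot(998.8,88.8),473.9),(1.17,.058,1.905,np.hypot(1006.2,85.5),457.1),(1.074,.058,1.824,np.hypot(999.5,85.6),554.9),(.931,.059,1.53,np.hypot(995.7,89.5),717.8),(.872,.059,.988,np.hypot(1021.2,94.9),849.8),(.837,.059,.834,np.hypot(1007.1,94.4),910.8)]
A=[];b=[]
for q2,q3,q5,r,z in D:
    s=q2+q3;t=s+q5
    A+=[[1,np.sin(q2),np.sin(s),0,np.sin(t)],[0,np.cos(q2),np.cos(s),1,np.cos(t)]];b+=[r,z]
A=np.array(A);b=np.array(b)
x,*_=np.linalg.lstsq(A,b,rcond=None);print(x.round(1));print((A@x-b).round(1).reshape(-1,2))
A2=A[:,1:];x2,*_=np.linalg.lstsq(A2,b,rcond=None);print(x2.round(1));print((A2@x2-b).round(1).reshape(-1,2))
E
```

```text
[-44.6 620.4 509.8 221.9 192.4]
[[ 11.5   1.4]
 [ 12.4   0.7]
 [  2.4   7.5]
 [  4.    6.4]
 [ -2.7 -14.2]
 [ -1.3 -14.2]
 [ -5.3  -9.8]
 [ -8.3  -2.2]
 [ -5.3   9.9]
 [ -7.3  14.6]]
[587.8 484.5 253.9 198.7]
[[ 21.7   6.6]
 [ 21.8   6.3]
 [  6.4   7.3]
 [  7.7   7.1]
 [-11.7 -10.6]
 [-10.6  -9.7]
 [-11.2 -10.3]
 [ -7.4  -8.6]
 [ -0.1   3.7]
 [ -0.5   8. ]]
```

```bash
cat > fit.py <<'E'
import numpy as np
D=[(.353,1.633,1.155,np.hypot(246.146,574.492),404.681),(.37889,1.60769,1.16131,np.hypot(616.846,161.464),399.343),(.494,1.192,1.455,np.hypot(730.3,186.4),509.7),(.503,1.213,1.446,np.hypot(747.3,74.9),493),(1.154,.058,1.93,np.hypot(998.8,88.8),473.9),(1.17,.058,1.905,np.hypot(1006.2,85.5),457.1),(1.074,.058,1.824,np.hypot(999.5,85.6),554.9),(.931,.059,1.53,np.hypot(995.7,89.5),717.8),(.872,.059,.988,np.hypot(1021.2,94.9),849.8),(.837,.059,.834,np.hypot(1007.1,94.4),910.8)]
for mode in (0,1,2):
    A=[];b=[]
    for q2,q3,q5,r,z in D:
        s=q2+q3;t=s+q5
        R=[np.sin(q2),np.sin(s),0,np.sin(t),np.cos(s)];Z=[np.cos(q2),np.cos(s),1,np.cos(t),-np.sin(s)]
        if mode==1:R+=[1];Z+=[0]
        if mode==2:R+=[np.cos(t)];Z+=[-np.sin(t)]
        A+=[R,Z];b+=[r,z]
    A=np.array(A);b=np.array(b);x,*_=np.linalg.lstsq(A,b,rcond=None);print(mode,x.round(1),abs(A@x-b).max().round(1))
E
python3 fit.py
```

```text
0 [568.1 494.3 294.1 169.3  58.7] 0.5
1 [ 5.682e+02  4.944e+02  2.939e+02  1.693e+02  5.860e+01 -2.000e-01] 0.5
2 [ 5.680e+02  4.942e+02  2.942e+02  1.693e+02  5.880e+01 -1.000e-01] 0.5
```

```bash
cat > kin.py <<'E'
from h import *
from scipy.optimize import least_squares
LO=np.array([-2.63,-.92,.06,-1.3,0,-3.02]);HI=np.array([2.63,2.1,2.66,4.44,2.69,3.02]);S4=1
def fk(q,s4=None):
    s4=S4 if s4 is None else s4
    r=Ro.from_euler
    A=r('z',q[0]);B=A*r('y',q[1]+q[2]);T=B*r('z',s4*q[3])*r('y',q[4])*r('z',q[5]+np.pi/2)
    M=T.as_matrix()
    p=np.array([0,0,294.1])+A.apply([568.1*np.sin(q[1]),0,568.1*np.cos(q[1])])+B.apply([58.7,0,494.3])+169.3*M[:,2]
    return p,M
def ik(p,M,q0,n=12):
    best=None;rng=np.random.default_rng(0)
    for k in range(n):
        g=np.clip(q0,LO+1e-3,HI-1e-3) if k==0 else LO+(HI-LO)*rng.random(6)
        f=lambda q:(lambda a:np.r_[(a[0]-p)/300,Ro.from_matrix(a[1].T@M).as_rotvec()])(fk(q))
        o=least_squares(f,g,bounds=(LO,HI))
        if best is None or o.cost<best.cost-1e-9: best=o
        if best.cost<1e-8: break
    a=fk(best.x);return best.x,np.linalg.norm(a[0]-p),np.degrees(Ro.from_matrix(a[1].T@M).magnitude())
def tool(head,tilt,roll=0):
    "tool z heading/tilt below horizontal; tool x up at roll 0; roll turns about tool z"
    z=np.array([np.cos(head)*np.cos(tilt),np.sin(head)*np.cos(tilt),-np.sin(tilt)])
    y=np.cross(z,[0,0,1.]);y/=np.linalg.norm(y);x=np.cross(y,z)
    return np.c_[x,y,z]@Ro.from_euler('z',roll).as_matrix()
E
python3 - <<'E'
from kin import *
q=[-0.25896902,0.37889341,1.60768989,0.00247821,1.16131165,1.16980018];Rm=Ro.from_euler('xyz',[-3.13704493,0.00491845,0.14104449]).as_matrix()
for s in(1,-1):
    p,M=fk(q,s);print(s,p.round(1),np.degrees(Ro.from_matrix(M.T@Rm).magnitude()))
s=sense()
for k in(1,-1):
    p,M=fk(s["qpos"],k);print(k,p.round(1),np.degrees(Ro.from_matrix(M.T@Ro.from_euler('xyz',s["tcp_rot"]).as_matrix()).magnitude()))
ms=camera_model("scene");e,h=onz(ms,314.8,122.6,53),onz(ms,350.8,160.2,53);print("scene handle",e,h,np.arctan2(*(h-e)[1::-1]))
q0=s["qpos"]
g=np.array([406,271,53.]);hx=np.array([np.cos(.067),np.sin(.067),0])
for tilt in (5,9,20,30,45):
  for roll in(0,):
    M=tool(.08,np.radians(tilt),roll);r=ik(g-155*M[:,2],M,q0);print("grip",tilt,r[0].round(2),r[1].round(1),r[2].round(1))
E
```

```text
1 [ 616.4 -162.9  399.3] 5.610545091323626e-07
-1 [ 616.2 -163.6  399.3] 0.28398171336150524
1 [1006.4   92.7  912.5] 2.0622579767852947e-14
-1 [1006.3   93.6  912.5] 0.40562161750159
scene handle [362.94633949 270.00458606  53.        ] [519.4012405  282.33196867  53.        ] 0.07862947713535995
grip 5 [ 1.24  1.2   2.4   4.3   1.67 -1.15] 0.0 0.0
grip 9 [ 1.23  1.14  2.42  4.27  1.59 -1.19] 0.0 0.0
grip 20 [ 1.18  0.96  2.47  4.17  1.36 -1.31] 0.0 0.0
grip 30 [ 1.1   0.78  2.49  4.11  1.12 -1.45] 0.0 0.0
grip 45 [ 0.96  0.55  2.45  4.15  0.7  -1.75] 0.0 0.0
```

```bash
cat > sim.py <<'E'
from kin import *
def sim(q,wps,step=50,verbose=1):
    "wps: list of (p,M); local IK along straight lines; prints joints at waypoints, worst rate, residual"
    q=np.array(q,float);lim=.7*np.array([2.22,2.22,2.79,3.14,3.14,3.14])/8
    p0,M0=fk(q)
    for p,M in wps:
        n=max(1,int(np.ceil(np.linalg.norm(np.array(p)-p0)/step)),int(np.ceil(Ro.from_matrix(M0.T@M).magnitude()/.15)));worst=0;res=0
        rv=Ro.from_matrix(M0.T@M).as_rotvec();mq5=9
        for k in range(1,n+1):
            T=p0+(np.array(p)-p0)*k/n;MM=M0@Ro.from_rotvec(rv*k/n).as_matrix()
            f=lambda x:(lambda a:np.r_[(a[0]-T)/300,Ro.from_matrix(a[1].T@MM).as_rotvec()])(fk(x))
            o=least_squares(f,np.clip(q,LO+1e-4,HI-1e-4),bounds=(LO,HI));worst=max(worst,(abs(o.x-q)/lim).max());res=max(res,np.sqrt(2*o.cost));q=o.x;mq5=min(mq5,q[4])
        p0,M0=np.array(p,float),M
        print(np.round(p,0),"n",n,"q",q.round(2),"rate",worst.round(2),"res",res.round(4),"minq5",mq5.round(2))
    return q
E
python3 - <<'E'
from sim import *
s=sense();q=s["qpos"];M=fk(q)[1];Z=M[:,2]
print("tilt",np.degrees(-np.arcsin(Z[2])),np.arctan2(Z[1],Z[0]))
g=np.array([408,272.5,53.])-155*Z
q=sim(q,[((800,-350,700),M),((600,-350,400),M),((500,-200,350),M),((500,0,350),M),((350,200,300),M),(g+[0,0,120],M),(g,M)])
# pour
b=np.array([583,-210,100.])-155*Z
q=sim(q,[(g+[0,0,150],M),((420,100,280),M),((460,-100,250),M),(b-[80,0,-60],M),(b-[80,0,0],M),(b,M),(b,M@Ro.from_euler('z',-1.5).as_matrix())])
E
```

```text
tilt 9.018959024189156 0.0896827535574956
[ 800 -350  700] n 11 q [-0.52  0.44  1.18  1.37  0.62  0.13] rate 1.32 res 0.0 minq5 0.44
[ 600 -350  400] n 8 q [-0.7   0.45  1.88  2.04  0.91 -0.86] rate 0.56 res 0.0 minq5 0.62
[ 500 -200  350] n 4 q [-0.57  0.34  2.25  2.34  1.   -1.19] rate 0.41 res 0.0 minq5 0.92
[500   0 350] n 4 q [-0.04  0.28  2.38  2.98  0.93 -1.5 ] rate 0.76 res 0.0 minq5 0.93
[350 200 300] n 6 q [ 0.79  0.38  2.54  3.88  1.25 -1.73] rate 0.83 res 0.0 minq5 0.98
[256. 259. 197.] n 4 q [ 1.22  0.77  2.53  4.26  1.48 -1.44] rate 0.56 res 0.0 minq5 1.34
[256. 259.  77.] n 3 q [ 1.22  1.14  2.42  4.25  1.6  -1.19] rate 0.71 res 0.0 minq5 1.53
[256. 259. 227.] n 3 q [ 1.22  0.66  2.54  4.26  1.44 -1.52] rate 0.93 res 0.0 minq5 1.44
[420 100 280] n 5 q [ 0.32  0.46  2.53  3.38  1.27 -1.61] rate 0.99 res 0.0 minq5 1.27
[ 460 -100  250] n 5 q [-0.37  0.56  2.44  2.66  1.29 -1.51] rate 0.79 res 0.0 minq5 1.29
[ 351. -224.  184.] n 4 q [-0.91  0.78  2.44  2.15  1.46 -1.64] rate 0.72 res 0.0 minq5 1.36
[ 351. -224.  124.] n 2 q [-0.91  0.96  2.4   2.16  1.53 -1.76] rate 0.48 res 0.0 minq5 1.5
[ 431. -224.  124.] n 2 q [-0.74  0.92  2.3   2.32  1.46 -1.63] rate 0.5 res 0.0 minq5 1.46
[ 431. -224.  124.] n 10 q [-0.74  0.88  2.28  2.29  1.41 -3.02] rate 0.55 res 0.0872 minq5 1.41
```

```bash
cat > leg.py <<'E'
import sys
from h import *
def legs(M,p,pts,step=40):
    p=np.array(p,float)
    for t in pts:
        d=np.array(t,float)-p;n=int(np.ceil(np.linalg.norm(d)/step));print(np.round(t,0),"n",n,"row",(M.T@d/n).round(1).tolist());p=np.array(t,float)
E
python3 - <<'E'
from sim import *; from leg import legs
s=sense();q=s["qpos"];M0=fk(q)[1];M=M0@Ro.from_euler('z',.3).as_matrix();Z=M[:,2]
g=np.array([408,272.5,53.])-155*Z
pts=[(800,-350,700),(600,-350,400),(500,-200,350),(500,0,350),(350,200,300),(g+[-15,0,120])]
legs(M,s["eef_pos"],pts)
sim(q,[(s["eef_pos"],M)]+[(p,M) for p in pts],40)
E
```

```text
[ 800 -350  700] n 14 row [-8.2, 34.1, -14.9]
[ 600 -350  400] n 10 row [-31.9, 7.8, -15.0]
[ 500 -200  350] n 5 row [-21.2, -26.7, -15.5]
[500   0 350] n 5 row [-11.0, -38.3, 3.5]
[350 200 300] n 7 row [-18.4, -26.2, -17.4]
[241. 259. 197.] n 5 row [-26.5, -6.3, -17.3]
[1006.   94.  913.] n 2 q [ 0.09  0.83  0.06 -0.01  0.83  1.87] rate 0.55 res 0.0002 minq5 0.83
[ 800 -350  700] n 14 q [-0.52  0.44  1.18  1.37  0.62  0.43] rate 1.12 res 0.0 minq5 0.44
[ 600 -350  400] n 10 q [-0.7   0.45  1.88  2.04  0.91 -0.56] rate 0.45 res 0.0 minq5 0.62
[ 500 -200  350] n 5 q [-0.57  0.34  2.25  2.34  1.   -0.89] rate 0.33 res 0.0 minq5 0.92
[500   0 350] n 5 q [-0.04  0.28  2.38  2.98  0.93 -1.2 ] rate 0.61 res 0.0 minq5 0.93
[350 200 300] n 7 q [ 0.79  0.38  2.54  3.88  1.25 -1.43] rate 0.71 res 0.0 minq5 0.97
[241. 259. 197.] n 5 q [ 1.28  0.77  2.54  4.31  1.48 -1.12] rate 0.51 res 0.0 minq5 1.33
```

>>> {"fn": "step_arm", "kwargs": {"commands": [[[0,0,0],0.15,1],[[0,0,0],0.15,1],[[-8,34,-15],0,1],[[-8,34,-15],0,1],[[-8,34,-15],0,1],[[-8,34,-15],0,1],[[-8,34,-15],0,1],[[-8,34,-15],0,1],[[-8,34,-15],0,1],[[-8,34,-15],0,1],[[-8,34,-15],0,1],[[-8,34,-15],0,1],[[-8,34,-15],0,1],[[-8,34,-15],0,1],[[-8,34,-15],0,1],[[-8,34,-15],0,1]]}}

```text
clock: 16.1
eef_pos: [795.4, -353.0, 689.0]
tcp_rot: [-2.076, -1.226, -0.998]
contact_force: [0.0, -0.0, 0.5]
opening: 0.998
```

```bash
python3 st.py
```

```text
16.1 [ 795.4 -353.   689. ] q [-0.532  0.436  1.203  1.386  0.629  0.414]
R [[0.183, 0.04, 0.982], [-0.284, -0.954, 0.092], [0.941, -0.296, -0.163]] tilt below horiz 9.4 head 0.094 grasp [ 947.6 -338.7  663.7]
```

```bash
python3 - <<'E'
from leg import *
s=sense();M=Ro.from_euler('xyz',s["tcp_rot"]).as_matrix();g=np.array([408,272.5,53.])-155*M[:,2]
legs(M,s["eef_pos"],[(600,-350,400),(500,-200,350),(500,0,350),(350,200,300),(g+[-15,0,120])])
E
```

```text
[ 600 -350  400] n 9 row [-34.3, 8.3, -16.0]
[ 500 -200  350] n 5 row [-21.6, -26.5, -15.2]
[500   0 350] n 5 row [-11.4, -38.2, 3.7]
[350 200 300] n 7 row [-18.8, -26.0, -17.2]
[241. 258. 198.] n 5 row [-26.4, -6.0, -17.1]
```

>>> {"fn": "step_arm", "kwargs": {"commands": [[[-34,8,-16],0,1],[[-34,8,-16],0,1],[[-34,8,-16],0,1],[[-34,8,-16],0,1],[[-34,8,-16],0,1],[[-34,8,-16],0,1],[[-34,8,-16],0,1],[[-34,8,-16],0,1],[[-34,8,-16],0,1],[[-22,-27,-15],0,1],[[-22,-27,-15],0,1],[[-22,-27,-15],0,1],[[-22,-27,-15],0,1],[[-22,-27,-15],0,1],[[-11,-38,4],0,1],[[-11,-38,4],0,1],[[-11,-38,4],0,1],[[-11,-38,4],0,1],[[-11,-38,4],0,1],[[0,0,0],0,1]]}}

```text
clock: 18.6
eef_pos: [493.7, 11.0, 340.1]
tcp_rot: [-2.095, -1.226, -0.99]
contact_force: [0.1, 0.3, 0.0]
opening: 0.996
```

```bash
python3 st.py; python3 - <<'E'
from leg import *
s=sense();M=Ro.from_euler('xyz',s["tcp_rot"]).as_matrix();g=np.array([408,272.5,53.])-155*M[:,2]
legs(M,s["eef_pos"],[(350,200,300),(g+[-15,0,120])])
E
```

```text
18.6 [493.7  11.  340.1] q [-0.013  0.29   2.396  3.026  0.948 -1.218]
R [[0.185, 0.029, 0.982], [-0.282, -0.956, 0.081], [0.941, -0.292, -0.169]] tilt below horiz 9.7 head 0.082 grasp [645.9  23.5 314. ]
[350 200 300] n 7 row [-16.8, -24.7, -17.0]
[241. 260. 199.] n 5 row [-26.4, -6.2, -17.1]
```

>>> {"fn": "step_arm", "kwargs": {"commands": [[[-17,-25,-17],0,1],[[-17,-25,-17],0,1],[[-17,-25,-17],0,1],[[-17,-25,-17],0,1],[[-17,-25,-17],0,1],[[-17,-25,-17],0,1],[[-17,-25,-17],0,1],[[-26,-6,-17],0,1],[[-26,-6,-17],0,1],[[-26,-6,-17],0,1],[[-26,-6,-17],0,1],[[-13,-3,-9],0,1],[[0,0,0],0,1]]}}

```text
clock: 20.23
eef_pos: [255.2, 259.9, 208.0]
tcp_rot: [-2.047, -1.221, -1.049]
contact_force: [0.3, -0.2, -0.0]
opening: 1.007
```

```bash
python3 st.py; python3 - <<'E'
from h import *
m=camera_model("wrist");g=grab_frame("wrist");t=grab_frame("top");np.save("mw.npy",m,allow_pickle=True)
o=np.zeros((600,800,3),np.uint8);o[:420,:560]=g
for n,X in dict(end=[362,269,53],mid=[440,275,53],org=[519,281,53]).items(): print(n,px(m,X).round(0))
o[420:600,:240]=t[150:330,100:340][:180,:240]
o[:300,560:800]=cv2.resize(t[195:315,165:261],(240,300))
cv2.imwrite("pics/w3.png",o)
E
```

```text
20.225 [255.2 259.9 208. ] q [ 1.223  0.725  2.529  4.279  1.46  -1.155]
R [[0.171, 0.019, 0.985], [-0.297, -0.952, 0.07], [0.94, -0.304, -0.157]] tilt below horiz 9.0 head 0.071 grasp [407.9 270.8 183.7]
end [370. 582.]
mid [333. 415.]
org [314. 329.]
```

View pics/w3.png

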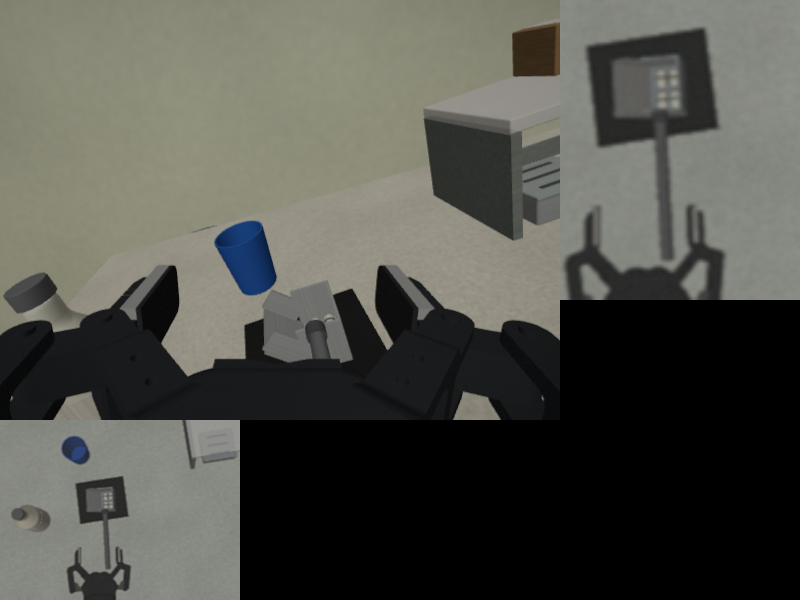

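>>> {"fn": "step_arm", "kwargs": {"commands": [[[-25,7.7,4.2],0,1],[[-25,7.7,4.2],0,1],[[-25,7.7,4.2],0,1],[[-20,6.2,3.4],0,1],[[-10,3.1,1.7],0,1],[[0,0,0],0,1]]}}

```text
clock: 21.08
eef_pos: [261.0, 260.0, 98.3]
tcp_rot: [-2.021, -1.212, -1.084]
contact_force: [0.3, 0.1, 1.2]
opening: 0.999
```

```bash
python3 st.py
```

```text
21.075 [261.  260.   98.3] q [ 1.205  1.076  2.436  4.259  1.577 -0.91 ]
R [[0.164, 0.01, 0.986], [-0.31, -0.949, 0.062], [0.936, -0.316, -0.153]] tilt below horiz 8.8 head 0.062 grasp [413.9 269.5  74.6]
```

>>> {"fn": "step_arm", "kwargs": {"commands": [[[-8,1.5,-6],0,1],[[-10,2.5,0],0,1],[[-5,0.5,0],0,1],[[0,0,0],0,1]]}}

```text
clock: 21.58
eef_pos: [250.9, 263.0, 76.5]
tcp_rot: [-2.015, -1.211, -1.089]
contact_force: [0.3, 0.2, 0.3]
opening: 1.002
```

```bash
python3 st.py
```

```text
21.575 [250.9 263.   76.5] q [ 1.245  1.137  2.412  4.296  1.58  -0.868]
R [[0.163, 0.011, 0.987], [-0.312, -0.948, 0.062], [0.936, -0.318, -0.151]] tilt below horiz 8.7 head 0.063 grasp [403.8 272.7  53.1]
```

>>> {"fn": "step_arm", "kwargs": {"commands": [[[0,0,0],0,0.4],[[0,0,0],0,0.2],[[0,0,0],0,0],[[0,0,0],0,0],[[0,0,0],0,0],[[0,0,0],0,0]], "force": 110}}

```text
clock: 22.32
eef_pos: [251.0, 263.2, 77.3]
tcp_rot: [-2.009, -1.211, -1.094]
contact_force: [-0.3, 0.4, 0.6]
opening: 0.136
```

```bash
python3 st.py; python3 -c "
from h import *
s=sense();print(s['contact_force'],s['opening'])"
```

```text
22.325 [251.  263.2  77.3] q [ 1.244  1.135  2.412  4.296  1.582 -0.868]
R [[0.162, 0.012, 0.987], [-0.313, -0.948, 0.063], [0.936, -0.319, -0.149]] tilt below horiz 8.6 head 0.063 grasp [403.9 272.9  54.1]
[-0.25119778  0.38685015  0.5920137 ] 0.13646137759213137
```

>>> {"fn": "step_arm", "kwargs": {"commands": [[[10,-3.4,-1.6],0,0],[[18,-6,-2.8],0,0],[[26,-9,-4.2],0,0],[[30,-10,-4.8],0,0],[[30,-10,-4.8],0,0],[[22,-7.5,-3.5],0,0],[[12,-4,-2],0,0],[[0,0,0],0,0]]}}

```text
clock: 23.32
eef_pos: [250.5, 259.7, 240.7]
tcp_rot: [-2.046, -1.209, -1.061]
contact_force: [0.1, 0.7, -2.2]
opening: 0.136
```

```bash
cat > pour.py <<'E'
from sim import *
M0=Ro.from_euler('xyz',[-2.009,-1.211,-1.094]).as_matrix();P0=np.array([251.,263.2,77.3])
h=.07;S0=Ro.from_euler('z',h).as_matrix();O0=np.array([554.5,282.5,3.])
Srel=M0.T@S0;orel=M0.T@(O0+[0,0,50]-P0)   # axis point above origin, tool frame
yaw=.146;Rb=Ro.from_euler('z',yaw).as_matrix();BIN=np.array([729,-186,0.])
prof=np.array([(x,y,z-50) for x in(-34,34) for y,z in((-24,0),(-24,50),(18,0),(51,37))])
def scoop(p,M):
    A=p+M@orel;return A,M@Srel
def tcp(A,M): return np.array(A)-M@orel
E
python3 st.py; python3 - <<'E'
from pour import *
m=camera_model("top");b=np.mean([onz(m,275+x/3,100+y/3,40) for x,y in[(222,168),(322,155),(335,232),(238,250)]],0);print("bin top est",b.round(1))
s=sense();M=Ro.from_euler('xyz',s["tcp_rot"]).as_matrix();p=np.array(s["eef_pos"]);q=s["qpos"]
A,S=scoop(p,M);print("scoop axis pt",A.round(0),"xaxis",S[:,0].round(3),"zaxis",S[:,2].round(3))
pts=[(330,230,300),(440,100,365),(440,-100,365),(340,-224,365)]
from leg import legs; legs(M,p,pts,36)
Aim=BIN+Rb@[0,6,99]
w=[(x,M) for x in pts]
pre=tcp(Aim+Rb@[-110,0,0],M);w+=[(pre,M),(tcp(Aim,M),M)]
for f in np.radians([30,60,85]):
    Mf=M@Ro.from_euler('z',-f).as_matrix();w.append((tcp(Aim,Mf),Mf))
    A,S=scoop(*w[-1]);c=(Rb.T@((prof@S.T)+A-BIN).T).T;print(np.degrees(f).round(0),"z",c[:,2].min().round(0),c[:,2].max().round(0),"x",c[:,0].min().round(0),c[:,0].max().round(0),"lip",c[[3,7]].round(0).tolist(),"y",c[:,1].min().round(0),c[:,1].max().round(0),"S",S[:,0].round(2))
sim(q,w,36)
E
```

```text
23.325 [250.5 259.7 240.7] q [ 1.241  0.601  2.54   4.321  1.408 -1.246]
R [[0.173, 0.007, 0.985], [-0.309, -0.949, 0.061], [0.935, -0.315, -0.162]] tilt below horiz 9.3 head 0.062 grasp [403.2 269.1 215.6]
bin top est [ 725.9 -184.4   40. ]
scoop axis pt [554. 279. 213.] xaxis [ 0.998  0.069 -0.013] zaxis [0.012 0.004 1.   ]
[330 230 300] n 3 row [26.1, 3.3, 22.3]
[440 100 365] n 6 row [20.0, 17.3, 15.0]
[ 440 -100  365] n 6 row [10.3, 31.6, -2.0]
[ 340 -224  365] n 5 row [4.2, 23.4, -21.2]
30.0 z 45.0 112.0 x -36.0 34.0 lip [[-35.0, 44.0, 64.0], [33.0, 44.0, 61.0]] y -40.0 44.0 S [ 0.99  0.14 -0.04]
60.0 z 46.0 123.0 x -39.0 36.0 lip [[-39.0, 19.0, 52.0], [28.0, 22.0, 46.0]] y -51.0 22.0 S [ 0.98  0.19 -0.09]
85.0 z 42.0 128.0 x -41.0 40.0 lip [[-41.0, -4.0, 53.0], [26.0, 0.0, 42.0]] y -48.0 6.0 S [ 0.97  0.21 -0.15]
[330 230 300] n 3 q [ 0.93  0.38  2.52  4.06  1.26 -1.44] rate 0.54 res 0.0 minq5 1.26
[440 100 365] n 6 q [ 0.32  0.18  2.46  3.46  0.92 -1.4 ] rate 0.55 res 0.0 minq5 0.92
[ 440 -100  365] n 6 q [-0.38  0.19  2.45  2.59  0.96 -0.99] rate 0.63 res 0.0 minq5 0.91
[ 340 -224  365] n 5 q [-0.93  0.18  2.45  2.01  1.16 -0.78] rate 0.58 res 0.0 minq5 0.99
[ 316. -215.  127.] n 7 q [-0.99  0.98  2.46  2.12  1.56 -1.51] rate 0.62 res 0.0 minq5 1.22
[ 425. -199.  127.] n 4 q [-0.68  0.92  2.35  2.41  1.5  -1.33] rate 0.45 res 0.0 minq5 1.5
[ 426. -210.  130.] n 4 q [-0.7   0.91  2.33  2.39  1.48 -1.84] rate 0.46 res 0.0 minq5 1.48
[ 428. -217.  138.] n 4 q [-0.72  0.88  2.33  2.37  1.46 -2.34] rate 0.46 res 0.0 minq5 1.46
[ 429. -220.  147.] n 3 q [-0.72  0.86  2.33  2.36  1.44 -2.76] rate 0.51 res 0.0 minq5 1.44
```

>>> {"fn": "step_arm", "kwargs": {"commands": [[[13,1.5,11],0,0],[[26,3.5,22],0,0],[[26,3.5,22],0,0],[[22,13,18],0,0],[[20,17.5,15],0,0],[[20,17.5,15],0,0],[[20,17.5,15],0,0],[[20,17.5,15],0,0],[[20,17.5,15],0,0],[[12,28,5],0,0],[[10,31,-2],0,0],[[10,31,-2],0,0],[[10,31,-2],0,0],[[10,31,-2],0,0],[[10,31,-2],0,0],[[5,15,-5],0,0],[[0,0,0],0,0]]}}

```text
clock: 25.45
eef_pos: [432.3, -114.7, 345.8]
tcp_rot: [-2.163, -1.182, -0.952]
contact_force: [0.2, 0.2, -1.5]
opening: 0.138
```

```bash
python3 st.py; cat > nx.py <<'E'
from pour import *
from leg import legs
s=sense();M=Ro.from_euler('xyz',s["tcp_rot"]).as_matrix();p=np.array(s["eef_pos"])
A,S=scoop(p,M);print("axis pt",A.round(0),"in bin",(Rb.T@(A-BIN)).round(0),"xaxis",S[:,0].round(3),"zaxis",S[:,2].round(3))
E
python3 - <<'E'
from nx import *
legs(M,p,[(340,-215,365),tcp(BIN+Rb@[-110,4,99],M)],36)
E
```

```text
25.45 [ 432.3 -114.7  345.8] q [-0.443  0.218  2.453  2.525  0.956 -0.971]
R [[0.22, -0.009, 0.975], [-0.309, -0.949, 0.06], [0.925, -0.315, -0.212]] tilt below horiz 12.2 head 0.062 grasp [ 583.5 -105.3  313. ]
axis pt [734. -96. 302.] in bin [ 18.  88. 302.] xaxis [ 0.996  0.068 -0.063] zaxis [0.063 0.004 0.998]
[ 340 -215  365] n 4 row [7.1, 22.5, -25.0]
[ 318. -217.  143.] n 7 row [-30.0, 10.3, 3.7]
```

```bash
python3 - <<'E'
from nx import *
pre=tcp(BIN+Rb@[-112,4,99],M);print(pre)
legs(M,p,[(330,-125,355),(pre[0],pre[1],340),pre],28)
E
```

```text
axis pt [734. -96. 302.] in bin [ 18.  88. 302.] xaxis [ 0.996  0.068 -0.063] zaxis [0.063 0.004 0.998]
[ 316.22788489 -217.04321976  142.52380318]
[ 330 -125  355] n 4 row [-2.7, 2.0, -25.6]
[ 316. -217.  340.] n 4 row [2.9, 23.1, -4.0]
[ 316. -217.  143.] n 8 row [-22.8, 7.8, 5.2]
```

>>> {"fn": "step_arm", "kwargs": {"commands": [[[-2,2,-15],0,0],[[-2.5,2,-26],0,0],[[-2.5,2,-26],0,0],[[-2.5,2,-26],0,0],[[0,8,-15],0,0],[[3,22,-4],0,0],[[3,23,-4],0,0],[[3,23,-4],0,0],[[1,15,-2],0,0],[[0,0,0],0,0]]}}

```text
clock: 26.7
eef_pos: [303.0, -206.7, 337.1]
tcp_rot: [-2.169, -1.168, -0.931]
contact_force: [0.4, 0.3, -2.3]
opening: 0.129
```

```bash
python3 st.py; python3 - <<'E'
from nx import *
pre=tcp(BIN+Rb@[-112,4,99],M);print(pre)
legs(M,p,[(pre[0],pre[1],p[2]),pre],25)
E
```

```text
26.7 [ 303.  -206.7  337.1] q [-1.015  0.203  2.525  1.924  1.179 -0.834]
R [[0.234, 0.002, 0.972], [-0.315, -0.946, 0.078], [0.92, -0.324, -0.221]] tilt below horiz 12.8 head 0.08 grasp [ 453.6 -194.6  302.8]
axis pt [ 604. -183.  291.] in bin [-124.   21.  291.] xaxis [ 0.994  0.085 -0.073] zaxis [ 0.073 -0.005  0.997]
[ 317.01389936 -222.20857249  145.34166868]
[ 317. -222.  337.] n 1 row [8.2, 14.7, 12.5]
[ 317. -222.  145.] n 8 row [-22.0, 7.8, 5.3]
```

>>> {"fn": "step_arm", "kwargs": {"commands": [[[-8,15,8],0,0],[[-22,8,5],0,0],[[-22,8,5],0,0],[[-22,8,5],0,0],[[-22,8,5],0,0],[[-22,8,5],0,0],[[-22,8,5],0,0],[[-15,5,3.5],0,0],[[0,0,0],0,0]]}}

```text
clock: 27.82
eef_pos: [307.5, -209.1, 161.5]
tcp_rot: [-2.172, -1.167, -0.918]
contact_force: [0.5, -0.0, -2.3]
opening: 0.133
```

```bash
python3 st.py; cat > plan.py <<'E'
from nx import *
def chk(A,M):
    p=tcp(A,M);a,S=scoop(p,M);c=(Rb.T@((prof@S.T)+a-BIN).T).T
    return p,f"z {c[:,2].min():.0f}..{c[:,2].max():.0f} x {c[:,0].min():.0f}..{c[:,0].max():.0f} y {c[:,1].min():.0f}..{c[:,1].max():.0f} lip {c[[3,7]].round(0).tolist()} S {S[:,0].round(2)}"
E
python3 - <<'E'
from plan import *
for f,z,x,y in((0,99,0,4),(30,99,0,4),(60,97,2,2),(85,95,3,0)):
    Mf=M@Ro.from_euler('z',-np.radians(f)).as_matrix();P,t=chk(BIN+Rb@[x,y,z],Mf);print(f,P.round(0),t)
legs(M,p,[tcp(BIN+Rb@[-112,4,99],M),tcp(BIN+Rb@[0,4,99],M)],25)
E
```

```text
27.825 [ 307.5 -209.1  161.5] q [-1.008  0.846  2.504  2.077  1.445 -1.419]
R [[0.239, 0.011, 0.971], [-0.312, -0.946, 0.087], [0.919, -0.324, -0.223]] tilt below horiz 12.9 head 0.09 grasp [ 458.  -195.5  127. ]
axis pt [ 608. -182.  115.] in bin [-119.   21.  115.] xaxis [ 0.993  0.094 -0.074] zaxis [ 0.075 -0.004  0.997]
0 [ 428. -209.  146.] z 46..101 x -39..36 y -22..57 lip [[-32.0, 57.0, 89.0], [36.0, 53.0, 84.0]] S [ 0.99  0.09 -0.07]
30 [ 430. -219.  149.] z 43..114 x -39..35 y -42..43 lip [[-38.0, 42.0, 67.0], [29.0, 43.0, 60.0]] S [ 0.98  0.17 -0.1 ]
60 [ 434. -229.  154.] z 42..122 x -40..40 y -56..20 lip [[-40.0, 15.0, 53.0], [27.0, 20.0, 42.0]] S [ 0.96  0.22 -0.15]
85 [ 438. -233.  161.] z 37..125 x -41..45 y -55..1 lip [[-41.0, -10.0, 51.0], [26.0, -4.0, 37.0]] S [ 0.95  0.24 -0.21]
[ 317. -225.  146.] n 1 row [-7.0, 20.3, 11.6]
[ 428. -209.  146.] n 5 row [4.3, -2.8, 21.8]
```

>>> {"fn": "step_arm", "kwargs": {"commands": [[[-4,10,6],0,0],[[-4,11,6],0,0],[[0,0,0],0,0]]}}

```text
clock: 28.2
eef_pos: [318.8, -226.3, 145.4]
tcp_rot: [-2.173, -1.169, -0.917]
contact_force: [0.2, 0.5, -2.7]
opening: 0.134
```

```bash
python3 - <<'E'
from plan import *
f=grab_frame("scene");t=grab_frame("top");ms,mt=camera_model("scene"),camera_model("top")
pts={"lip-":(-31,51,-13),"lip+":(31,51,-13),"back-":(-31,-24,0),"back+":(31,-24,0),"end":(-193,0,0)}
for k,v in pts.items():
    X=A+S@np.array(v)
    for im,mm in((f,ms),(t,mt)):
        u=px(mm,X);cv2.circle(im,tuple(int(round(a)) for a in u),1,(0,0,255),-1)
o=np.hstack([cv2.resize(f[200:350,130:280],(400,400)),cv2.resize(t[130:280,300:450],(400,400))])
cv2.imwrite("pics/pre.png",o)
for z,x,y in((99,0,4),): 
    legs(M,p,[tcp(BIN+Rb@[x,y,z],M)],22)
E
python3 st.py
```

```text
axis pt [ 619. -199.   99.] in bin [-111.    3.   99.] xaxis [ 0.993  0.095 -0.073] zaxis [ 0.074 -0.002  0.997]
[ 428. -209.  145.] n 6 row [3.4, -2.5, 17.9]
28.3 [ 318.3 -225.5  145.8] q [-1.007  0.876  2.456  2.075  1.437 -1.404]
R [[0.238, 0.012, 0.971], [-0.311, -0.946, 0.088], [0.92, -0.323, -0.222]] tilt below horiz 12.8 head 0.091 grasp [ 468.9 -211.8  111.4]
```

View pics/pre.png

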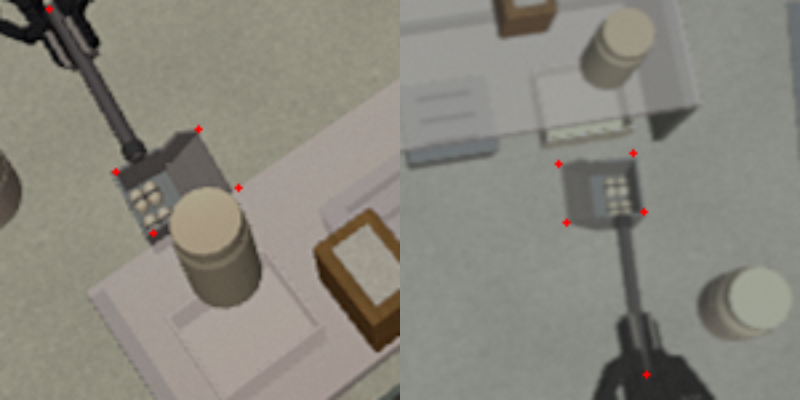

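>>> {"fn": "step_arm", "kwargs": {"commands": [[[6,-3,16],0,0],[[4,-2.6,18],0,0],[[4,-2.6,18],0,0],[[4,-2.6,18],0,0],[[4,-2.6,18],0,0],[[3,-2,14],0,0],[[0,0,0],0,0]]}}

```text
clock: 29.18
eef_pos: [424.6, -208.1, 153.2]
tcp_rot: [-2.17, -1.167, -0.92]
contact_force: [-0.6, -0.2, -2.2]
opening: 0.136
```

```bash
python3 st.py; cat > roll.py <<'E'
import sys
from plan import *
# incremental rows: from current pose to targets (roll step deg, x,y,z of axis in bin)
def rows(tg):
    Mc,pc=M,p
    for f,x,y,z in tg:
        Mn=M@Ro.from_euler('z',-np.radians(f)).as_matrix();P,t=chk(BIN+Rb@[x,y,z],Mn)
        print(f,"row",(Mc.T@(P-pc)).round(1).tolist(),t);Mc,pc=Mn,P
E
python3 -c "
from roll import *
rows([(9,0,4,101),(18,0,4,101),(27,0,4,101),(36,1,3,100),(45,1,3,99),(54,2,2,98),(63,3,1,96),(72,3,0,95),(80,4,0,95)])"
```

```text
29.175 [ 424.6 -208.1  153.2] q [-0.713  0.816  2.351  2.343  1.365 -1.25 ]
R [[0.238, 0.011, 0.971], [-0.313, -0.946, 0.088], [0.919, -0.325, -0.222]] tilt below horiz 12.8 head 0.09 grasp [ 575.1 -194.5  118.8]
axis pt [ 725. -181.  107.] in bin [ -3.   5. 107.] xaxis [ 0.993  0.094 -0.073] zaxis [ 0.074 -0.004  0.997]
9 row [-2.7, 5.7, 4.6] z 47..107 x -38..34 y -28..54 lip [[-34.0, 54.0, 84.0], [34.0, 52.0, 78.0]] S [ 0.99  0.12 -0.08]
18 row [1.3, 3.1, 0.0] z 45..111 x -38..34 y -34..49 lip [[-36.0, 49.0, 77.0], [32.0, 49.0, 71.0]] S [ 0.99  0.14 -0.08]
27 row [1.3, 3.1, -0.0] z 45..114 x -39..35 y -40..45 lip [[-38.0, 44.0, 70.0], [30.0, 45.0, 64.0]] S [ 0.98  0.16 -0.09]
36 row [0.5, 3.9, 1.2] z 45..117 x -38..37 y -46..39 lip [[-38.0, 36.0, 64.0], [29.0, 39.0, 57.0]] S [ 0.98  0.18 -0.1 ]
45 row [0.4, 2.8, 0.2] z 47..119 x -40..38 y -51..33 lip [[-40.0, 29.0, 59.0], [28.0, 33.0, 51.0]] S [ 0.97  0.2  -0.12]
54 row [0.3, 3.6, 1.2] z 46..121 x -40..39 y -55..25 lip [[-40.0, 20.0, 55.0], [28.0, 25.0, 46.0]] S [ 0.97  0.21 -0.14]
63 row [-0.6, 2.9, 1.5] z 40..122 x -40..41 y -57..16 lip [[-40.0, 11.0, 51.0], [27.0, 16.0, 40.0]] S [ 0.96  0.22 -0.16]
72 row [-0.1, 3.1, 0.3] z 37..123 x -40..42 y -58..8 lip [[-40.0, 2.0, 50.0], [27.0, 8.0, 37.0]] S [ 0.96  0.23 -0.18]
80 row [1.3, 2.9, 1.0] z 37..125 x -39..45 y -57..0 lip [[-39.0, -6.0, 50.0], [27.0, 0.0, 37.0]] S [ 0.95  0.23 -0.2 ]
```

>>> {"fn": "step_arm", "kwargs": {"commands": [[[-2.7,5.7,4.6],-0.157,0],[[1.3,3.1,0],-0.157,0],[[1.3,3.1,0],-0.157,0],[[0.5,3.9,1.2],-0.157,0],[[0.4,2.8,0.2],-0.157,0],[[0,0,0],0,0]]}}

```text
clock: 29.92
eef_pos: [427.8, -224.7, 151.0]
tcp_rot: [2.048, -1.057, 1.237]
contact_force: [-0.8, -0.0, -2.5]
opening: 0.134
```

```bash
python3 st.py; python3 -c "
from roll import *
P,t=chk(A,M);print('now',t,'lipangle',np.degrees(np.arctan2(S[2,1],S[2,2])))
rows([(9,2,2,98),(18,3,1,96),(27,3,0,95),(35,4,0,95),(42,4,0,94)])"
```

```text
29.925 [ 427.8 -224.7  151. ] q [-0.742  0.815  2.324  2.31   1.341 -2.034]
R [[0.161, 0.181, 0.97], [0.465, -0.881, 0.087], [0.871, 0.437, -0.226]] tilt below horiz 13.1 head 0.09 grasp [ 578.2 -211.2  116. ]
axis pt [ 725. -183.   97.] in bin [-3.  4. 97.] xaxis [ 0.972  0.199 -0.126] zaxis [-0.052  0.703  0.709]
now z 45..118 x -44..33 y -50..33 lip [[-44.0, 29.0, 57.0], [23.0, 33.0, 48.0]] S [ 0.97  0.2  -0.13] lipangle -44.355222124785705
9 row [2.7, 5.5, 5.1] z 45..122 x -40..39 y -55..24 lip [[-40.0, 19.0, 55.0], [27.0, 24.0, 45.0]] S [ 0.97  0.21 -0.14]
18 row [-0.6, 2.9, 1.5] z 40..122 x -40..41 y -57..16 lip [[-40.0, 10.0, 51.0], [27.0, 16.0, 40.0]] S [ 0.96  0.22 -0.16]
27 row [-0.1, 3.1, 0.3] z 37..124 x -40..42 y -58..7 lip [[-40.0, 1.0, 50.0], [26.0, 7.0, 37.0]] S [ 0.96  0.23 -0.19]
35 row [1.3, 2.9, 1.0] z 37..125 x -40..45 y -56..-1 lip [[-40.0, -7.0, 51.0], [27.0, -1.0, 37.0]] S [ 0.95  0.23 -0.21]
42 row [0.5, 1.6, 0.2] z 36..125 x -40..46 y -54..2 lip [[-40.0, -13.0, 51.0], [26.0, -7.0, 36.0]] S [ 0.95  0.24 -0.22]
```

>>> {"fn": "step_arm", "kwargs": {"commands": [[[2.7,5.5,8],-0.157,0],[[-0.6,2.9,1.5],-0.157,0],[[-0.1,3.1,0.3],-0.157,0],[[1,2.9,1],-0.14,0],[[0.5,1.6,0.2],-0.12,0],[[0,0,0],0,0],[[0,0,0],0,0],[[0,0,0],0,0]]}}

```text
clock: 30.92
eef_pos: [438.9, -232.7, 160.2]
tcp_rot: [1.82, -0.377, 1.567]
contact_force: [0.1, -0.7, -0.9]
opening: 0.133
```

```bash
python3 st.py; python3 -c "
from roll import *
P,t=chk(A,M);print('now',t,'lipangle',np.degrees(np.arctan2(S[2,1],S[2,2])))
f=grab_frame('scene');t=grab_frame('top')
cv2.imwrite('pics/pour.png',np.hstack([cv2.resize(f[210:340,140:270],(400,400)),cv2.resize(t[130:240,310:420],(400,400))]))"
```

```text
30.925 [ 438.9 -232.7  160.2] q [-0.737  0.785  2.303  2.305  1.303 -2.713]
R [[0.004, 0.245, 0.969], [0.93, -0.358, 0.087], [0.368, 0.901, -0.229]] tilt below horiz 13.3 head 0.089 grasp [ 589.1 -219.3  124.7]
axis pt [ 732. -185.   92.] in bin [ 3.  1. 92.] xaxis [ 0.946  0.235 -0.225] zaxis [-0.219  0.971  0.091]
now z 33..123 x -40..46 y -54..2 lip [[-40.0, -12.0, 49.0], [26.0, -6.0, 33.0]] S [ 0.95  0.23 -0.22] lipangle -84.61337057516559
```

View pics/pour.png

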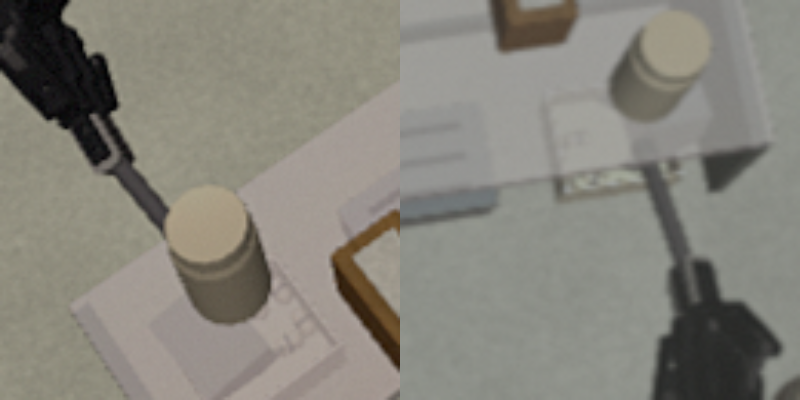

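```bash
python3 -c "
from roll import *
rows([(-9,3,1,96),(-18,3,1,97),(-27,3,2,98),(-36,2,3,99),(-45,1,3,100),(-54,0,4,101),(-63,0,4,101),(-72,0,4,102),(-80,0,4,103)])"
```

```text
axis pt [ 732. -185.   92.] in bin [ 3.  0. 92.] xaxis [ 0.946  0.235 -0.225] zaxis [-0.22   0.971  0.09 ]
-9 row [1.2, 0.4, -1.4] z 38..126 x -41..43 y -56..3 lip [[-41.0, -3.0, 51.0], [26.0, 3.0, 38.0]] S [ 0.95  0.23 -0.2 ]
-18 row [-0.3, -2.4, -0.2] z 40..125 x -40..42 y -57..11 lip [[-40.0, 5.0, 52.0], [26.0, 11.0, 40.0]] S [ 0.96  0.23 -0.18]
-27 row [0.6, -3.2, -0.3] z 43..124 x -40..41 y -56..20 lip [[-40.0, 15.0, 54.0], [27.0, 20.0, 43.0]] S [ 0.96  0.22 -0.16]
-36 row [0.3, -3.5, -1.3] z 48..122 x -40..39 y -53..28 lip [[-40.0, 24.0, 57.0], [28.0, 28.0, 48.0]] S [ 0.97  0.21 -0.14]
-45 row [-0.2, -2.8, -1.2] z 47..120 x -39..37 y -49..35 lip [[-39.0, 31.0, 61.0], [28.0, 35.0, 53.0]] S [ 0.97  0.19 -0.12]
-54 row [0.2, -3.8, -1.3] z 46..117 x -39..36 y -44..41 lip [[-39.0, 39.0, 67.0], [29.0, 41.0, 60.0]] S [ 0.98  0.17 -0.11]
-63 row [-0.8, -3.3, 0.0] z 45..114 x -39..35 y -38..46 lip [[-37.0, 45.0, 72.0], [30.0, 46.0, 66.0]] S [ 0.98  0.15 -0.1 ]
-72 row [0.1, -3.2, -0.2] z 46..111 x -38..34 y -32..51 lip [[-35.0, 51.0, 80.0], [32.0, 50.0, 74.0]] S [ 0.99  0.13 -0.09]
-80 row [0.2, -3.0, -0.2] z 49..109 x -39..34 y -26..54 lip [[-34.0, 54.0, 87.0], [34.0, 52.0, 82.0]] S [ 0.99  0.11 -0.08]
```

>>> {"fn": "step_arm", "kwargs": {"commands": [[[0.5,0,-1],0.157,0],[[0,-2.4,-0.2],0.157,0],[[0.6,-3.2,-0.3],0.157,0],[[0.3,-3.5,-1.3],0.157,0],[[0,-2.8,-1.2],0.157,0],[[0,0,0],0,0]]}}

```text
clock: 31.78
eef_pos: [432.4, -223.5, 153.7]
tcp_rot: [2.148, -1.137, 1.127]
contact_force: [-0.8, -0.1, -1.8]
opening: 0.13
```

```bash
python3 st.py; python3 -c "
from roll import *
P,t=chk(A,M);r=np.degrees(np.arctan2(S[2,1],S[2,2]));print('now',t,'roll',r)
rows([(-9,0,4,101),(-18,0,4,101),(-27,0,4,102),(-36,0,4,103)])"
```

```text
31.775 [ 432.4 -223.5  153.7] q [-0.73   0.805  2.321  2.319  1.329 -1.93 ]
R [[0.181, 0.166, 0.969], [0.38, -0.921, 0.087], [0.907, 0.352, -0.229]] tilt below horiz 13.3 head 0.089 grasp [ 582.7 -210.   118.2]
axis pt [ 730. -183.  100.] in bin [  1.   3. 100.] xaxis [ 0.975  0.189 -0.119] zaxis [-0.029  0.636  0.771]
now z 46..119 x -39..38 y -49..36 lip [[-39.0, 32.0, 62.0], [29.0, 36.0, 54.0]] S [ 0.97  0.19 -0.12] roll -39.0324916606009
-9 row [0.3, -4.0, -1.7] z 45..117 x -39..36 y -43..42 lip [[-39.0, 40.0, 68.0], [29.0, 42.0, 61.0]] S [ 0.98  0.17 -0.11]
-18 row [-0.8, -3.3, -0.0] z 45..113 x -39..35 y -37..47 lip [[-37.0, 46.0, 74.0], [31.0, 47.0, 67.0]] S [ 0.98  0.15 -0.09]
-27 row [0.1, -3.2, -0.2] z 47..110 x -38..34 y -31..51 lip [[-35.0, 51.0, 81.0], [33.0, 50.0, 75.0]] S [ 0.99  0.13 -0.09]
-36 row [0.1, -3.4, -0.2] z 49..107 x -39..34 y -25..55 lip [[-33.0, 55.0, 89.0], [34.0, 53.0, 84.0]] S [ 0.99  0.11 -0.08]
```

>>> {"fn": "step_arm", "kwargs": {"commands": [[[0.3,-4,-1.7],0.157,0],[[-0.5,-3.3,0],0.157,0],[[0.1,-3.2,-0.2],0.157,0],[[0.2,-3.4,-0.2],0.157,0],[[0,-1,0],0.06,0],[[0,0,0],0,0]]}}

```text
clock: 32.52
eef_pos: [429.3, -209.7, 152.9]
tcp_rot: [-2.215, -1.181, -0.875]
contact_force: [-0.1, 0.0, -1.2]
opening: 0.138
```

```bash
python3 st.py; python3 -c "
from roll import *
P,t=chk(A,M);r=np.degrees(np.arctan2(S[2,1],S[2,2]));print('now',t,'roll',r)
legs(M,p,[tcp(BIN+Rb@[-118,4,104],M),tcp(BIN+Rb@[-118,4,300],M)],26)"
```

```text
32.525 [ 429.3 -209.7  152.9] q [-0.706  0.812  2.343  2.349  1.35  -1.263]
R [[0.243, 0.013, 0.97], [-0.291, -0.953, 0.086], [0.925, -0.304, -0.228]] tilt below horiz 13.2 head 0.088 grasp [ 579.7 -196.3  117.5]
axis pt [ 729. -183.  104.] in bin [  1.   3. 104.] xaxis [ 0.992  0.096 -0.08 ] zaxis [0.079 0.018 0.997]
now z 52..107 x -38..36 y -23..56 lip [[-32.0, 56.0, 94.0], [36.0, 52.0, 88.0]] S [ 0.99  0.1  -0.08] roll -0.5993625543239977
[ 312. -226.  153.] n 5 row [-4.8, 2.8, -23.1]
[ 312. -226.  349.] n 8 row [22.7, -7.4, -5.6]
```

>>> {"fn": "step_arm", "kwargs": {"commands": [[[-3,2,-15],0,0],[[-5,3,-23],0,0],[[-5,3,-23],0,0],[[-5,3,-23],0,0],[[-5,3,-23],0,0],[[-2,1,-12],0,0],[[0,0,0],0,0]]}}

```text
clock: 33.4
eef_pos: [300.7, -227.9, 153.1]
tcp_rot: [-2.234, -1.196, -0.857]
contact_force: [0.5, -0.2, -2.9]
opening: 0.134
```

```bash
python3 st.py; python3 -c "
from h import *
f=grab_frame('scene');t=grab_frame('top')
cv2.imwrite('pics/bin.png',np.hstack([cv2.resize(f[190:340,130:280],(400,400),interpolation=2),cv2.resize(t[130:230,320:420],(400,400),interpolation=2)]))"
```

```text
33.4 [ 300.7 -227.9  153.1] q [-1.063  0.859  2.476  2.026  1.426 -1.448]
R [[0.24, 0.015, 0.971], [-0.277, -0.957, 0.083], [0.93, -0.289, -0.225]] tilt below horiz 13.0 head 0.086 grasp [ 451.2 -215.   118.2]
```

View pics/bin.png

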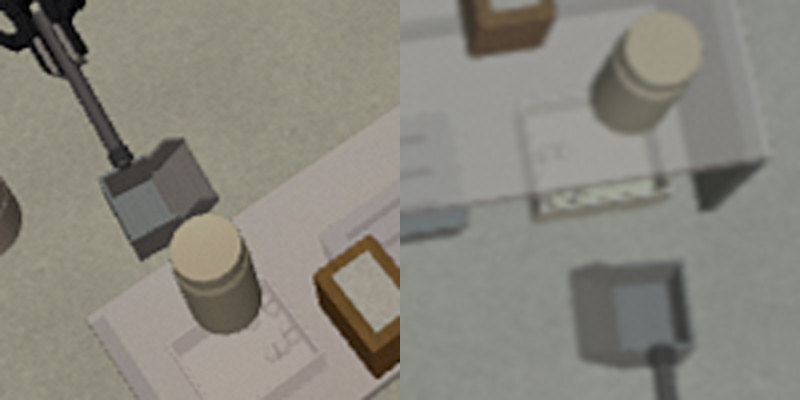

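```bash
python3 -c "
from roll import *
T=tcp(np.array([555,285,53+130.]),M);print(T)
w=[(312,-226,345),(325,-120,355),(440,-60,360),(440,100,360),(330,220,310),T]
legs(M,p,w,30)
sim(s['qpos'],[(x,M) for x in w],30)"
```

```text
axis pt [ 602. -201.  105.] in bin [-128.    4.  105.] xaxis [ 0.992  0.097 -0.077] zaxis [0.074 0.034 0.997]
[254.8539786  258.31287046 230.70107919]
[ 312 -226  345] n 7 row [25.8, -8.1, -4.7]
[ 325 -120  355] n 4 row [-4.2, -26.0, 4.8]
[440 -60 360] n 5 row [3.1, -11.4, 23.1]
[440 100 360] n 6 row [-7.4, -25.5, 2.2]
[330 220 310] n 6 row [-17.7, -17.0, -14.2]
[255. 258. 231.] n 4 row [-25.6, -3.8, -13.0]
[ 312 -226  345] n 7 q [-1.02  0.2   2.48  1.89  1.16 -0.82] rate 0.5 res 0.0 minq5 1.16
[ 325 -120  355] n 4 q [-0.7   0.07  2.61  2.21  1.03 -0.89] rate 0.51 res 0.0 minq5 1.03
[440 -60 360] n 5 q [-0.26  0.16  2.46  2.68  0.86 -1.04] rate 0.56 res 0.0 minq5 0.86
[440 100 360] n 6 q [ 0.3   0.16  2.45  3.43  0.83 -1.42] rate 0.5 res 0.0 minq5 0.82
[330 220 310] n 6 q [ 0.89  0.3   2.53  4.03  1.14 -1.52] rate 0.53 res 0.0 minq5 0.88
[255. 258. 231.] n 4 q [ 1.22  0.6   2.55  4.27  1.35 -1.27] rate 0.42 res 0.0 minq5 1.2
```

>>> {"fn": "step_arm", "kwargs": {"commands": [[[15,-5,-3],0,0],[[26,-8,-5],0,0],[[26,-8,-5],0,0],[[26,-8,-5],0,0],[[26,-8,-5],0,0],[[26,-8,-5],0,0],[[26,-8,-5],0,0],[[10,-3,-2],0,0],[[-4,-26,5],0,0],[[-4,-26,5],0,0],[[-4,-26,5],0,0],[[-4,-26,5],0,0],[[0,0,0],0,0]]}}

```text
clock: 35.12
eef_pos: [325.9, -111.1, 363.7]
tcp_rot: [-2.242, -1.209, -0.827]
contact_force: [-0.2, -0.2, -1.4]
opening: 0.138
```

```bash
python3 st.py; python3 -c "
from roll import *
w=[(440,-60,365),(440,100,365),(330,220,310)]
legs(M,p,w,30)"
```

```text
35.125 [ 325.9 -111.1  363.7] q [-0.679  0.033  2.604  2.197  1.016 -0.869]
R [[0.24, 0.039, 0.97], [-0.26, -0.96, 0.103], [0.935, -0.277, -0.22]] tilt below horiz 12.7 head 0.105 grasp [476.3 -95.2 329.5]
axis pt [626. -79. 318.] in bin [-87. 121. 318.] xaxis [ 0.99   0.117 -0.072] zaxis [0.067 0.047 0.997]
[440 -60 365] n 5 row [3.1, -9.0, 23.1]
[440 100 365] n 6 row [-6.9, -25.6, 2.7]
[330 220 310] n 6 row [-18.2, -17.4, -13.7]
```

>>> {"fn": "step_arm", "kwargs": {"commands": [[[3,-9,23],0,0],[[3,-9,23],0,0],[[3,-9,23],0,0],[[3,-9,23],0,0],[[3,-9,23],0,0],[[-7,-25,3],0,0],[[-7,-25,3],0,0],[[-7,-25,3],0,0],[[-7,-25,3],0,0],[[-7,-25,3],0,0],[[-7,-25,3],0,0],[[-18,-17,-14],0,0],[[-18,-17,-14],0,0],[[-18,-17,-14],0,0],[[-18,-17,-14],0,0],[[-18,-17,-14],0,0],[[-18,-17,-14],0,0],[[0,0,0],0,0]]}}

```text
clock: 37.38
eef_pos: [337.5, 222.6, 306.1]
tcp_rot: [-2.23, -1.223, -0.839]
contact_force: [-0.1, 0.2, -1.7]
opening: 0.137
```

```bash
python3 st.py; python3 -c "
from roll import *
w=[tcp(np.array([555,285,175.]),M)]
legs(M,p,w,30)"
```

```text
37.375 [337.5 222.6 306.1] q [ 0.866  0.328  2.523  3.973  1.156 -1.51 ]
R [[0.228, 0.041, 0.973], [-0.254, -0.962, 0.1], [0.94, -0.27, -0.209]] tilt below horiz 12.1 head 0.103 grasp [488.3 238.2 273.7]
axis pt [638. 255. 263.] in bin [-26. 449. 263.] xaxis [ 0.991  0.116 -0.061] zaxis [0.055 0.054 0.997]
[255. 253. 218.] n 5 row [-21.9, -1.8, -11.8]
```

>>> {"fn": "step_arm", "kwargs": {"commands": [[[-22,-2,-12],0.05,0],[[-22,-2,-12],0,0],[[-22,-2,-12],0,0],[[-22,-2,-12],0,0],[[-20,-2,-11],0,0],[[0,0,0],0,0]]}}

```text
clock: 38.12
eef_pos: [258.5, 259.8, 220.2]
tcp_rot: [-2.129, -1.178, -0.948]
contact_force: [0.6, -0.7, -1.2]
opening: 0.134
```

```bash
python3 st.py; python3 -c "
from roll import *
w=[tcp(np.array([555,287,85.]),M),tcp(np.array([555,287,55.]),M)]
legs(M,p,w,25)"
```

```text
38.125 [258.5 259.8 220.2] q [ 1.198  0.654  2.541  4.23   1.391 -1.184]
R [[0.223, 0.027, 0.974], [-0.311, -0.945, 0.098], [0.924, -0.325, -0.203]] tilt below horiz 11.7 head 0.1 grasp [409.5 275.  188.8]
axis pt [559. 290. 180.] in bin [-99. 495. 180.] xaxis [ 0.993  0.105 -0.054] zaxis [ 0.055 -0.004  0.998]
[254. 257. 126.] n 4 row [-21.9, 8.3, 3.7]
[254. 257.  96.] n 2 row [-13.9, 4.9, 3.0]
```

>>> {"fn": "step_arm", "kwargs": {"commands": [[[-22,8,3.7],0,0],[[-22,8,3.7],0,0],[[-22,8,3.7],0,0],[[-18,7,3],0,0],[[0,0,0],0,0]]}}

```text
clock: 38.75
eef_pos: [259.7, 259.1, 129.8]
tcp_rot: [-2.108, -1.171, -0.97]
contact_force: [-0.4, -0.6, -1.3]
opening: 0.133
```

```bash
python3 st.py; python3 -c "
from roll import *
print(s['contact_force'])
w=[tcp(np.array([555,287,60.]),M),tcp(np.array([555,287,55.]),M)]
legs(M,p,w,15)"
```

```text
38.75 [259.7 259.1 129.8] q [ 1.194  0.968  2.485  4.201  1.519 -0.946]
R [[0.22, 0.025, 0.975], [-0.321, -0.942, 0.096], [0.921, -0.334, -0.199]] tilt below horiz 11.5 head 0.098 grasp [410.9 274.   98.9]
axis pt [561. 288.  90.] in bin [-97. 494.  90.] xaxis [ 0.994  0.102 -0.051] zaxis [ 0.052 -0.015  0.999]
[-0.39952001 -0.64081192 -1.3172835 ]
[254. 258. 100.] n 3 row [-9.5, 3.8, 0.1]
[254. 258.  95.] n 1 row [-4.6, 1.7, 1.0]
```

>>> {"fn": "step_arm", "kwargs": {"commands": [[[-10,4,0],0,0],[[-10,4,0],0,0],[[-8,3,0.5],0,0],[[0,0,0],0,0]]}}

```text
clock: 39.25
eef_pos: [255.2, 258.1, 100.3]
tcp_rot: [-2.1, -1.169, -0.979]
contact_force: [-0.2, -0.3, -1.2]
opening: 0.131
```

```bash
python3 st.py; python3 -c "
from roll import *
print(s['contact_force'])"
```

```text
39.25 [255.2 258.1 100.3] q [ 1.209  1.062  2.461  4.215  1.549 -0.88 ]
R [[0.218, 0.024, 0.976], [-0.325, -0.941, 0.096], [0.92, -0.338, -0.198]] tilt below horiz 11.4 head 0.098 grasp [406.4 273.   69.7]
axis pt [556. 287.  61.] in bin [-102.  493.   61.] xaxis [ 0.994  0.101 -0.049] zaxis [ 0.051 -0.018  0.999]
[-0.18329639 -0.33862567 -1.23211689]
```

>>> {"fn": "step_arm", "kwargs": {"commands": [[[-4,1.5,0.8],0,0],[[-2.5,1,0.5],0,0],[[-2.5,1,0.5],0,0]]}}

```text
clock: 39.62
eef_pos: [254.9, 258.2, 91.1]
tcp_rot: [-2.091, -1.17, -0.986]
contact_force: [-3.5, 0.4, 4.0]
opening: 0.139
```

```bash
python3 st.py; python3 -c "
from roll import *
print(s['contact_force'])"
```

```text
39.625 [254.9 258.2  91.1] q [ 1.21   1.09   2.45   4.215  1.562 -0.863]
R [[0.215, 0.027, 0.976], [-0.325, -0.941, 0.098], [0.921, -0.338, -0.194]] tilt below horiz 11.2 head 0.1 grasp [406.2 273.3  61.1]
axis pt [556. 288.  53.] in bin [-102.  494.   53.] xaxis [ 0.994  0.102 -0.045] zaxis [ 0.047 -0.019  0.999]
[-3.54016154  0.4399128   4.01135851]
```

>>> {"fn": "step_arm", "kwargs": {"commands": [[[-2.5,1,0.5],0,0],[[-3,1,0.5],0,0],[[-3,1,0.5],0,0],[[0,0,0],0,0.3],[[0,0,0],0,0.6],[[0,0,0],0,1],[[0,0,0],0,1],[[0,0,0],0,1]], "force": 20}}

```text
clock: 40.62
eef_pos: [254.8, 258.3, 83.6]
tcp_rot: [-2.071, -1.174, -1.004]
contact_force: [-0.3, 0.5, 0.3]
opening: 1.002
```

```bash
python3 st.py; python3 -c "
from roll import *
print(s['contact_force'],s['opening'])
g=p+155*M[:,2]
legs(M,p,[p+[-3,0,120],p+[-3,-60,200]],25)"
```

```text
40.625 [254.8 258.3  83.6] q [ 1.211  1.115  2.441  4.219  1.577 -0.849]
R [[0.208, 0.03, 0.978], [-0.326, -0.94, 0.098], [0.922, -0.339, -0.185]] tilt below horiz 10.7 head 0.1 grasp [406.3 273.5  54.9]
axis pt [556. 288.  48.] in bin [-102.  494.   48.] xaxis [ 0.994  0.103 -0.036] zaxis [ 0.039 -0.02   0.999]
[-0.31835647  0.45206122  0.26005463] 1.0018703890537177
[252. 258. 204.] n 5 row [22.0, -8.2, -5.0]
[252. 198. 284.] n 4 row [23.3, 7.3, -5.2]
```

>>> {"fn": "step_arm", "kwargs": {"commands": [[[10,-3.7,-3],0,1],[[20,-7.5,-4.5],0,1],[[22,-8.2,-5],0,1],[[22,-8.2,-5],0,1],[[22,-8.2,-5],0,1],[[22,-8.2,-5],0,1],[[15,-5,-4],0,1],[[0,0,0],0,1],[[0,0,0],0,1]]}}

```text
clock: 41.75
eef_pos: [248.7, 255.4, 236.9]
tcp_rot: [-2.07, -1.174, -1.005]
contact_force: [0.4, -0.6, -0.4]
opening: 1.0
```

```bash
python3 st.py; python3 -c "
from h import *
f=grab_frame('scene');t=grab_frame('top')
o=np.zeros((600,800,3),np.uint8);o[:300,:400]=cv2.resize(f,(400,300));o[:300,400:]=cv2.resize(t,(400,300))
o[300:,:300]=cv2.resize(f[110:210,310:410],(300,300));o[300:,300:600]=cv2.resize(t[195:315,155:275],(300,300))
cv2.imwrite('pics/end.png',o)"
```

```text
41.75 [248.7 255.4 236.9] q [ 1.23   0.606  2.56   4.267  1.395 -1.195]
R [[0.207, 0.03, 0.978], [-0.326, -0.94, 0.099], [0.922, -0.34, -0.185]] tilt below horiz 10.7 head 0.1 grasp [400.3 270.7 208.2]
```

View pics/end.png

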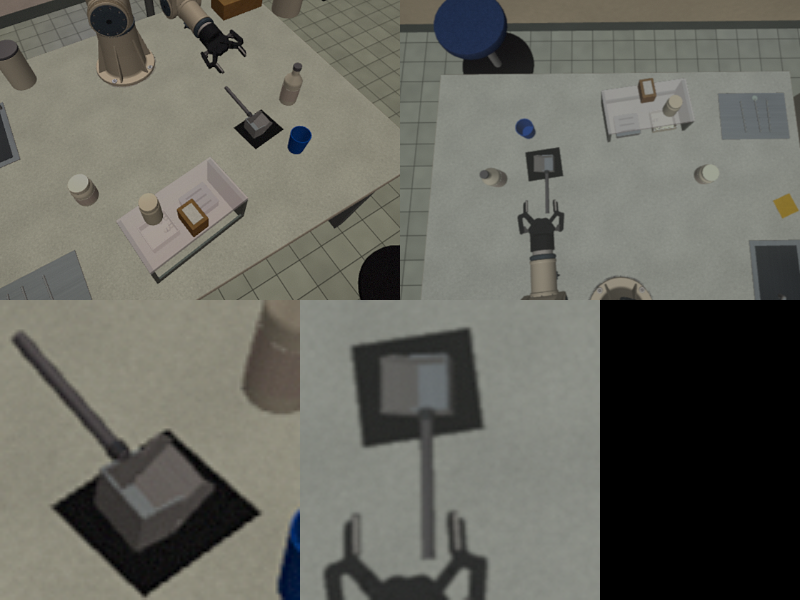

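```bash
python3 -c "
from h import *
f=grab_frame('scene');t=grab_frame('top')
def e(a):return cv2.convertScaleAbs(cv2.resize(a,(400,400),interpolation=2),alpha=2.2,beta=-150)
cv2.imwrite('pics/bin2.png',np.hstack([e(f[280:360,190:270]),e(t[145:195,345:395])]))"
```

```text
(no output)
```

View pics/bin2.png

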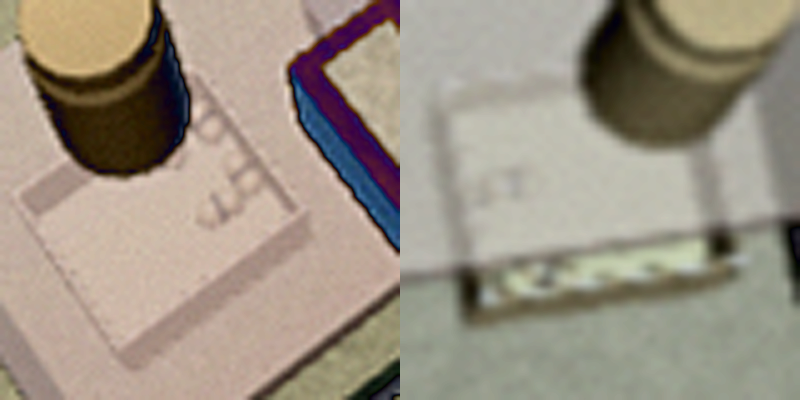

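Several capsules are visible in the bin along its left wall (scene crop, around (210,120) to (220,215)). They lie inside the walls, and I see none outside.

```bash
python3 -c "
from rig import sign_off,sense
print(sign_off());print(sense()['clock'])"
```

```text
the job is handed in; nothing more can be done
None
the job is handed in; nothing more can be done
```

The job is handed in at about 42 s of the 72 s allowed, and by the last pictures everything is where it should be. I could not count all four capsules individually.

- **Jar:** I lifted it tool-down from in front of the bin and set it on the shelf's front strip, above the bin. It stood upright in every later picture.
- **Tilting the tool:** Moves only turn about the tool's own axis. I pushed past the arm's reach so the tool tilted until it was nearly level, and took the scoop end-on by its handle.
- **Pouring:** I rolled the scoop about 85° over the bin, rolled it back and withdrew it. I saw no sign of a knock on the shelf; the wrist force stayed at about 3 N or less at each check.
- **Scoop:** It is back on its mat, with an estimated offset of about 10 mm from the mat's centre. I released it with the nose about 2° low and it settled flat.

**Last checks:**
- The scoop is empty, upright and on the mat; the gripper is open and about 150 mm above it.
- The bottle, drinking cup and tub look unmoved.
- The capsules lie together along the bin's left wall, and none is visible outside the bin or in the scoop. The clear shelf and low resolution kept me from separating all four.

**What did not go to plan:**
- The tool's tilt drifted 3 to 4° while I carried the scoop, and I corrected for it.
- The wrist force read about 70 N for a moment when the arm first reached full stretch, below the 120 N limit.
- A joint read 0.058 rad at full stretch, just under its 0.06 limit.

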